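# Load the patio cool box and set its sun shade

## Task

Swing the wooden sun shade off the cool box and leave it pointing straight over the copper mug, let go, before you load anything. Then push every steel chill block standing on the trolley down through the sprung flap in the cool box lid, so that all are inside and the flap has closed again. Last, swing the shade back so that it points straight over the middle of the flap, let go of it, and leave the mug, tumbler and shaker undisturbed throughout.

Things in the scene. Friction and masses are not known exactly. Their poses are not given: they have to be found in the camera images.
- shade (a joint): angle of the friction-held sun-shade arm about the vertical pole of its stand (rad); grows anticlockwise seen from above; range -1.7 to 1.9; at 0 the arm points to world -x, at -1 roughly towards the cool box, at +1.3 roughly towards the mug. It stays where it is left; it takes about 0.4 N m to turn, some 2 N at the pin. It swings past the robot's side of the pole
- shade_hub (a point): centre of the shade arm's hub, on the axis of the pole, 250 mm above the table; its x axis runs along the arm's centre line towards the free end, z is up. The pole is 22 mm thick, its top 265 mm above the table, its dark steel foot 90 mm across. The shade panel on the arm is pale wood, 250 long (from 90 to 340 mm from the axis) x 110 wide x 8 mm thick, with a dark centre line; underside 246 mm above the table
- shade_pin (a point): the point to grip on the shade: centre of an upright dark wooden pin, 22 mm in diameter, that stands on the panel's centre line 180 mm from the hub axis; the pin stands 52 mm above the panel and this point is 30 mm above the panel's upper face (284 mm above the table). It turns with the arm about the pole
- cooler: white insulated cool box with an aluminium lid, fixed; 200 mm (own x) x 340 mm (own y) x 200 mm high; origin at the centre of its underside. The lid has a mouth 100 mm (own x) x 120 mm (own y) with a grey flap. Inside, a slippery chute takes what falls in towards the +y end
- hatch (a point): centre of the mouth in the cool box lid, level with the lid's upper face (200 mm above the table); axes as the cool box: x across the flap from its free edge to its hinge, y along the hinge. A thing held upright in the mouth passes best a little (12 mm) towards the free edge, -x
- flap (a joint): angle of the sprung flap (rad): 0 shut and level, 3 mm under the lid's upper face, up to 1.5 hanging down into the box. Hinged at the mouth's +x edge, it needs about 2.5 N pressed on its middle to open, so it nearly bears a block's weight, and springs shut by itself; smooth and slippery. Pushed so that its foot is about 55 mm under the lid and released, a block slides in by itself
- mug_mid (a point): centre, half-way up, of the copper mule mug, 86 mm across, 95 mm high, with an ear on one side; it stands on a round cork coaster 6 mm thick
- tumbler_mid (a point): centre, half-way up, of the cut-glass tumbler, 80 mm across the rim, 90 mm high; to be left alone
- shaker: tall round steel cocktail shaker, 84 mm across, 190 mm high; origin at the centre of its underside; to be left alone
- block1_mid (a point): centre, half-way up, of an upright square steel chill block, 52 x 52 mm (own x, y) and 72 mm high, about 220 g, with a dark band near its top; knocked over, it may lie on its side; None if absent
- block2_mid (a point): centre, half-way up, of an upright square steel chill block, 52 x 52 mm (own x, y) and 72 mm high, about 220 g, with a dark band near its top; knocked over, it may lie on its side; None if absent
- block3_mid (a point): centre, half-way up, of an upright square steel chill block, 52 x 52 mm (own x, y) and 72 mm high, about 220 g, with a dark band near its top; knocked over, it may lie on its side; None if absent
- block4_mid (a point): centre, half-way up, of an upright square steel chill block, 52 x 52 mm (own x, y) and 72 mm high, about 220 g, with a dark band near its top; knocked over, it may lie on its side; None if absent
- block5_mid (a point): centre, half-way up, of an upright square steel chill block, 52 x 52 mm (own x, y) and 72 mm high, about 220 g, with a dark band near its top; knocked over, it may lie on its side; None if absent
Not all that is in view belongs to the job. What is shaped like the part that bears block3_mid but turquoise is not meant. What is shaped like the part that bears block1_mid but blue is not meant.

How it is judged:
By the outcome, as a careful person would: the job done as asked, in the order asked, and still so for the second after the job is handed in, with the robot touching nothing.
Of block1, block2, block3, block4, block5 only 3 to 5 are there at a start; the rules pass over those that are not, and their reading is None.
At some moment in a run one of block1, block2, block3, block4, block5 may be knocked a few centimetres aside while the robot is not near it.
It also fails if it takes over 210 s, if anything falls off the work surface, if the arm or the gripper's body presses on something with over 40 N, if the wrist force passes 120 N, or if a joint passes its speed limit or range.

## Robot

A 6-joint arm with a two-finger parallel gripper is mounted at the origin on the work surface. World frame = base frame: x ahead of the robot, y to its left, z up, the work surface at z = 0. Lengths are in mm, angles in rad, forces in N, time in s.
With the tool pointing down it reaches from about 300 to 775 mm from the base axis. Payload 14.6 kg.
Tool frame: the origin (TCP) lies between the finger pads; the fingertips stand 8 mm ahead of it and the grasp point (between the pads) lies 11 mm behind it; z points along the fingers, y is the direction in which the jaws open and shut (so a half turn about z gives the same grasp; the last joint's range is limited). The gripper opens to 94 mm and grips with 3 to 60 N. Pads are 16 mm wide; open, the fingers measure 119 mm over their backs; the gripper's body (75 mm by 177 mm) begins 78 mm behind the grasp point.
Start: joints at [-1.389, 0.3, 1.521, -0, 1.321, -0.067], TCP at [135.426, -533.056, 213.446] pointing down, gripper open.
Joint ranges: [-3.03, 3.03], [-0.79, 2.21], [0.23, 2.52], [-1.04, 4.18], [0, 3.07], [-2.55, 2.55]. Speed limits (rad/s): [2.22, 2.22, 2.57, 3.14, 3.14, 3.14].

## Interface

Orientations are given as [roll, pitch, yaw] about the fixed x, y, z axes, in that order (R = Rz(yaw) Ry(pitch) Rx(roll)).
In Python, from cell import manip, cams, models gives the robot as it stands. The module is installed in compiled form; this text tells all that it offers.
- The arm moves only by the shell command python3 -m pendant 'ROWS' [OPENING] [FORCE]. ROWS is JSON, a list that holds one entry, the list of rows, each a list of 4 numbers: the shift along the tool's x, y, z in cm, then the turn about the tool's z in rad. In form: [[[x, y, z, roll], ...]]. A call has 1 to 5 rows; each row is the pose to reach, as a shift and turn from the pose commanded when the call began, along the tool's axes at that moment; what a row does not reach only later rows make up. A row lasts 1/10 s, in which the tool goes at most 50 mm and 8.59 degrees, less where a joint would pass 70% of its speed; a pose out of reach is approached as far as the arm can. A call with a gripper value outside its range is refused whole. OPENING is the opening, from -1 (shut) to 1 (fully open), so that 0 is half open, set as the call begins (- or left out, the last holds). The fingers move at their own pace and stop on an object; FORCE is the grip in N (left out, the last holds). Time passes only in rows, so rows that repeat a pose let the fingers close. It gives the time, the measured TCP pose, the force and the opening at its end, in the units of the state.
- manip.read_state(): the state, without advancing time (a new reading comes with each control period).
- cams.camera(name): name is "scene" or "top" or "wrist"; returns a dict with "frame" (384x512x3 uint8, red, green, blue), "K" (3x3 intrinsics, pixels), "pose" (4x4, takes a point from camera to world coordinates). Camera axes: x right, y down, z forward; pixel columns grow to the right and rows downward; lengths in mm; the calibration is good to about 2 mm. A picture is of the moment at which its call begins. There is no depth.
- manip.sign_off(): hands the job in, once; it reports no verdict.
Trained networks look in the newest picture that a camera, given by its name, has taken for a name from the list of things; names that differ only in an ending like _2 or _b are one class to them, and where a whole thing is asked for, a point or a joint stands for the part that bears it (a point fixed in the world has none). Each returns a list of dicts, best first, with "score" (0 to 1); they miss things now and then, are a little off and sometimes report something else, mostly with a low value. They report only what shows in the picture. A call takes as long as a camera call. They do not tell look-alikes from the thing itself.
- models.regions_of(camera, name): "pixels" (384x512 bool, what is visible of it) and "point" ([column, row] in pixels, amid what is visible of it).
The state is a dict: "clock": time; "joints": joint angles; "qd": joint speeds; "effort": joint torques, N m; "eef_pos": TCP position; "eef_rot": TCP orientation; "wrist_force": force on the tool from outside, world axes, zero at the start; "moment": the same for the moment, N m; "finger_gap": finger opening in mm.
Only numpy, scipy, OpenCV 4.12 (cv2) and the standard library are available. Lean on these libraries where they do the work, as an engineer would, in place of code of your own. Each camera call takes 0.05 s, during which the arm holds its last target.

## Working session

There is one attempt and no reset: what is moved stays moved. The work goes in short steps, Python scripts to look and compute and a shell command to move; the robot and the scene stay as the last step left them, time stands still between calls to the robot, and variables do not carry over. Pictures are saved under pics/ and viewed, and the job is handed in when it is done.

```bash
mkdir -p pics; ls; python3 - <<'E'
from cell import manip,cams,models
import cv2
print(manip.read_state())
for n in ["scene","top","wrist"]:
    c=cams.camera(n); cv2.imwrite(f"pics/{n}0.png",cv2.resize(c["frame"][:,:,::-1],(800,600)))
    print(n,c["K"].round(1).tolist(),c["pose"].round(3).tolist())
E
```

```text
pics
{'clock': 0.0, 'joints': array([-1.38857383e+00,  3.00473746e-01,  1.52158110e+00,  6.34280269e-06,
        1.32071143e+00, -6.65943690e-02]), 'qd': array([ 0.00150061,  0.00039959, -0.00123477, -0.00043151, -0.00091997,
       -0.000197  ]), 'effort': array([-2.99245774e-03, -5.31813025e+01, -3.52745390e+01,  7.07251928e-02,
        2.44299212e-02, -7.96303311e-05]), 'eef_pos': array([ 135.3966704 , -532.80886776,  212.88487119]), 'eef_rot': array([-3.14042204e+00, -8.42289826e-05,  2.48815247e-01]), 'wrist_force': array([-0.20839949,  1.18219881, -0.01278674]), 'moment': array([ 0.01314134,  0.00404212, -0.00853845]), 'finger_gap': 94.17658157788233}
scene [[461.0, 0.0, 248.3], [0.0, 461.0, 183.1], [0.0, 0.0, 1.0]] [[0.089, 0.676, -0.732, 1468.081], [0.996, -0.069, 0.057, -156.738], [-0.012, -0.734, -0.679, 1039.098], [0.0, 0.0, 0.0, 1.0]]
top [[361.9, 0.0, 254.7], [0.0, 361.9, 189.6], [0.0, 0.0, 1.0]] [[-0.029, -0.991, 0.131, 415.887], [-0.999, 0.033, 0.029, -80.791], [-0.033, -0.13, -0.991, 1075.532], [0.0, 0.0, 0.0, 1.0]]
wrist [[315.6, 0.0, 250.2], [0.0, 315.6, 189.7], [0.0, 0.0, 1.0]] [[0.245, -0.932, -0.267, 212.304], [-0.969, -0.236, -0.066, -513.239], [-0.001, 0.275, -0.961, 384.539], [0.0, 0.0, 0.0, 1.0]]
```

View pics/scene0.png

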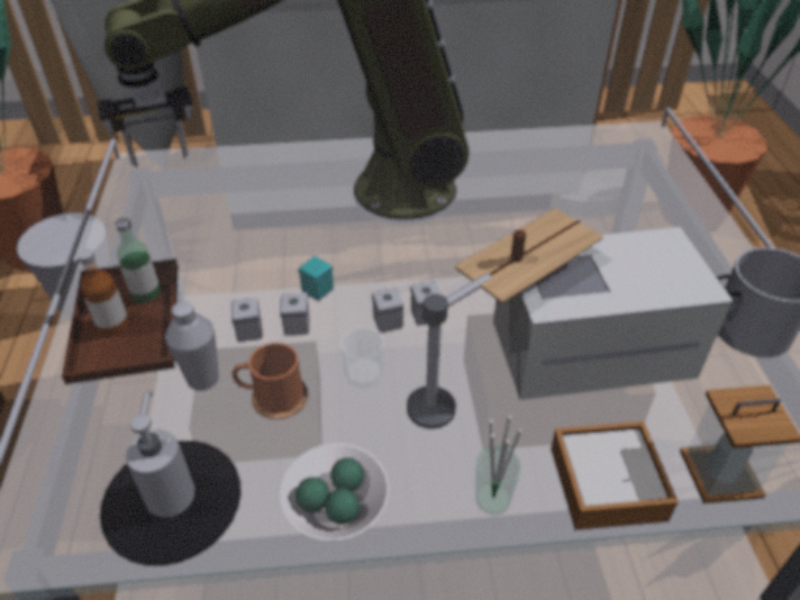

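View pics/top0.png

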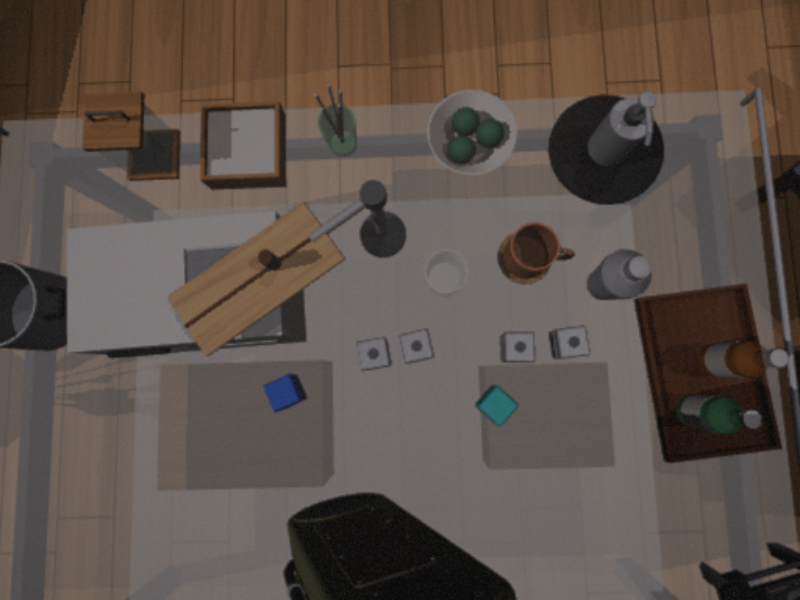

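View pics/wrist0.png

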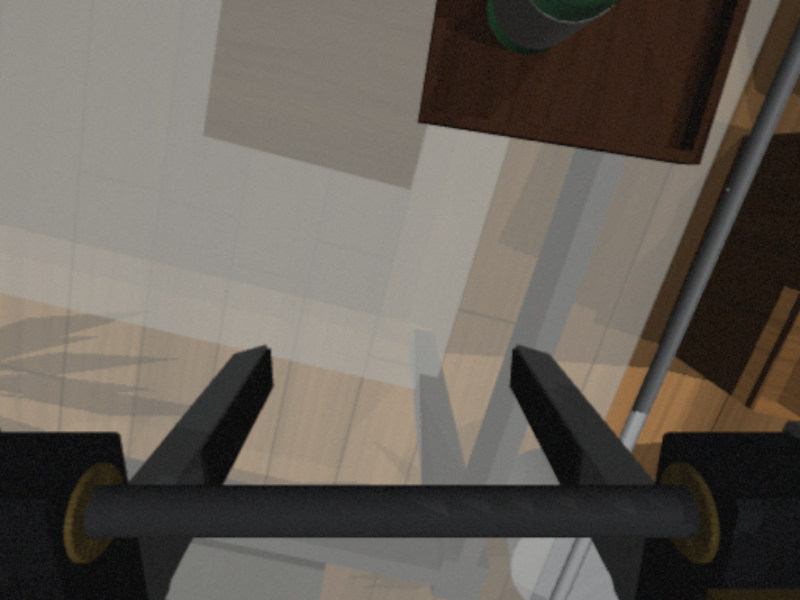

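The top view shows the shade over the cool box (pin about 268,258 in the 800 px picture). Four steel blocks stand at (373,353), (416,345), (519,346) and (570,342), with the mug at (530,250), the tumbler at (446,270) and the shaker at (622,272). The blue and turquoise cubes are decoys.

```bash
cat > h.py <<'E'
from cell import manip,cams,models
import numpy as np,cv2
def ray(c,p):
    d=np.linalg.inv(c["K"])@np.array([p[0],p[1],1.]); return c["pose"][:3,3],c["pose"][:3,:3]@d
def plane(c,p,z):
    o,d=ray(c,p); return o+d*(z-o[2])/d[2]
def proj(c,X):
    T=np.linalg.inv(c["pose"]); q=T[:3,:3]@np.array(X)+T[:3,3]; q=c["K"]@q; return q[:2]/q[2]
def tri(obs):
    A=0;b=0
    for c,p in obs:
        o,d=ray(c,p); d=d/np.linalg.norm(d); P=np.eye(3)-np.outer(d,d); A=A+P;b=b+P@o
    return np.linalg.solve(A,b)
def save(c,name,box=None,up=None):
    f=c["frame"][:,:,::-1]
    if box: f=f[box[1]:box[3],box[0]:box[2]]
    k=min(800/f.shape[1],600/f.shape[0]); cv2.imwrite("pics/"+name,cv2.resize(f,None,fx=k,fy=k,interpolation=cv2.INTER_CUBIC))
def tool(X,yaw=None):
    "shift cm in tool axes from current measured pose to X (mm)"
    s=manip.read_state(); from scipy.spatial.transform import Rotation as R
    return R.from_euler("xyz",s["eef_rot"]).as_matrix().T@(np.array(X)-s["eef_pos"])/10
E
python3 - <<'E'
from h import *
for n in ["top","scene"]:
    c=cams.camera(n); print(n)
    for k,z in [("shade",254),("shade_pin",284),("shade_hub",250),("cooler",200),("hatch",200),("flap",197),("mug_mid",53),("tumbler_mid",45),("shaker",95),("block1_mid",36)]:
        r=models.regions_of(n,k)
        for d in r[:7]:
            m=d["pixels"]; 
            print(k,round(d["score"],2),np.round(d["point"]),m.sum(),plane(c,d["point"],z).round())
E
```

```text
top
shade 0.95 [162. 174.] 5520 [568. 157. 254.]
shade_pin 0.63 [165. 175.] 5308 [560. 143. 284.]
shade_hub 0.89 [166. 176.] 5359 [563. 148. 250.]
shade_hub 0.63 [239. 228.] 362 [437. -19. 250.]
cooler 0.61 [ 91. 180.] 8607 [568. 351. 200.]
hatch 0.82 [ 96. 183.] 8687 [562. 337. 200.]
flap 0.73 [131. 163.] 312 [609. 252. 197.]
flap 0.61 [166. 179.] 5439 [566. 165. 197.]
mug_mid 0.81 [343. 159.] 1052 [ 631. -306.   53.]
mug_mid 0.19 [129. 167.] 375 [629. 313.  53.]
tumbler_mid 0.94 [286. 174.] 711 [ 595. -141.   45.]
tumbler_mid 0.31 [129. 166.] 370 [635. 315.  45.]
shaker 0.88 [399. 179.] 1048 [ 562. -444.   95.]
block1_mid 0.72 [239. 227.] 382 [447.  -2.  36.]
block1_mid 0.57 [184. 251.] 450 [385. 156.  36.]
scene
shade 0.72 [331. 167.] 3144 [581. 128. 254.]
shade 0.62 [249. 199.] 502 [678. -94. 254.]
shade_pin 0.66 [332. 165.] 3136 [611. 120. 284.]
shade_hub 0.7 [335. 165.] 3103 [572. 142. 250.]
cooler 0.56 [395. 204.] 11810 [681. 278. 200.]
hatch 0.6 [393. 204.] 12038 [680. 273. 200.]
flap 0.69 [368. 181.] 829 [587. 234. 197.]
flap 0.36 [267. 193.] 245 [604. -40. 197.]
mug_mid 0.69 [176. 245.] 1419 [ 634. -296.   53.]
tumbler_mid 0.7 [229. 228.] 958 [ 582. -145.   45.]
tumbler_mid 0.25 [331. 167.] 3095 [346. 204.  45.]
tumbler_mid 0.2 [176. 242.] 1452 [ 617. -295.   45.]
shaker 0.58 [125. 221.] 1381 [ 570. -432.   95.]
shaker 0.18 [367. 180.] 794 [472. 281.  95.]
block1_mid 0.49 [270. 191.] 264 [431.  -8.  36.]
```

```bash
python3 - <<'E'
from h import *
c=cams.camera("top"); save(c,"t1.png",(40,110,240,260)); save(c,"t2.png",(220,110,420,260))
c=cams.camera("scene"); save(c,"s1.png",(260,110,480,275)); save(c,"s2.png",(100,150,300,300))
E
```

```text
(no output)
```

View pics/t1.png

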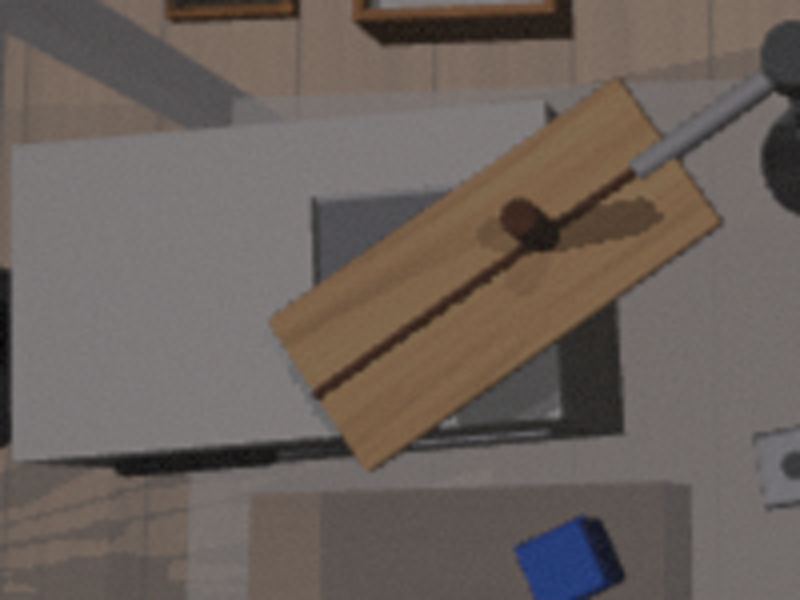

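View pics/t2.png

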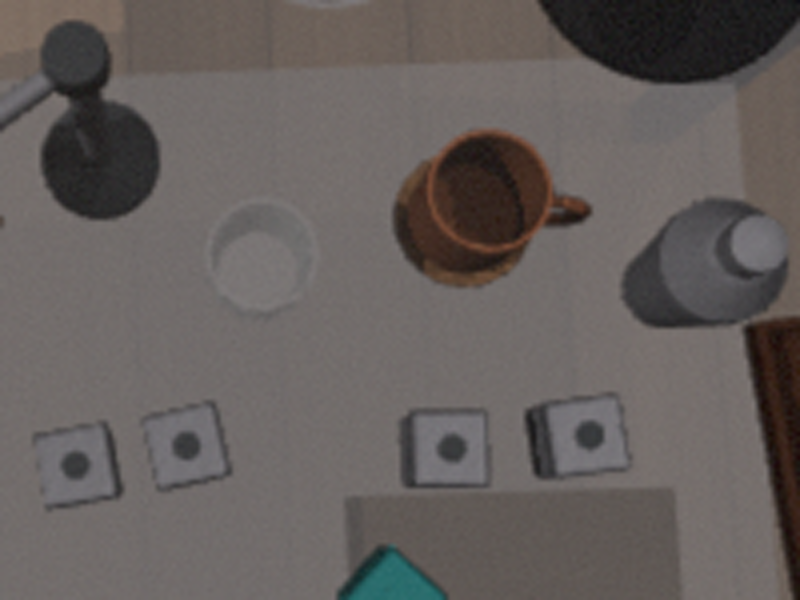

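View pics/s1.png

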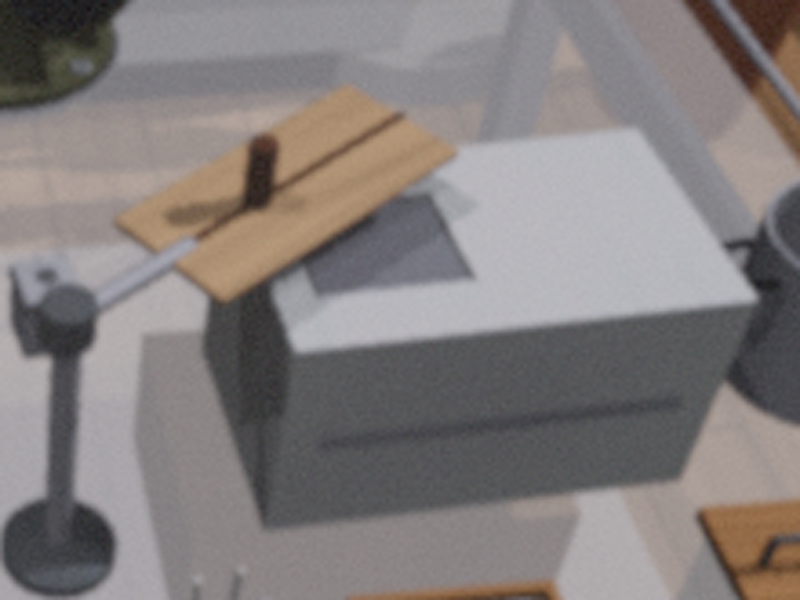

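View pics/s2.png

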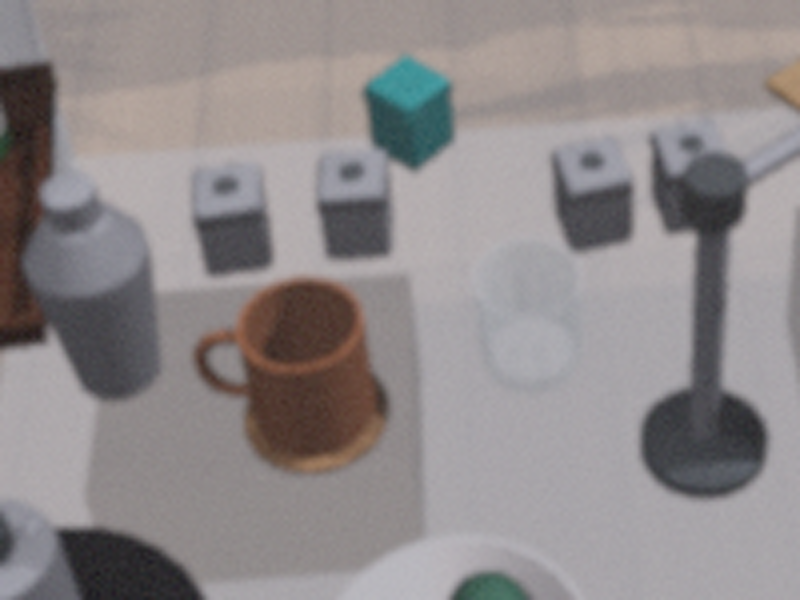

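```bash
python3 - <<'E'
from h import *
t=cams.camera("top"); s=cams.camera("scene")
T=lambda u,v,ox=40:(ox+u/4,110+v/4)
S1=lambda u,v:(260+u*.275,110+v*.275)
S2=lambda u,v:(100+u/4,150+v/4)
p=lambda n,x:print(n,np.round(x,1))
p("hub265 top",plane(t,T(75,58,220),265));p("hub265 scene",plane(s,S2(715,178),265));p("tri",tri([(t,T(75,58,220)),(s,S2(715,178))]))
p("foot top",plane(t,T(101,158,220),4));p("foot sc",plane(s,S2(705,440),4))
p("mug rim",plane(t,T(490,190,220),101));p("sc",plane(s,S2(303,325),101));p("tri",tri([(t,T(490,190,220)),(s,S2(303,325))]))
p("mug coaster",plane(t,T(461,220,220),4))
for q in [(12,145),(548,100),(15,460),(560,430),(313,198)]: p("lid",plane(t,T(*q),200))
for q in [(298,352),(755,298),(635,128),(472,275),(430,195)]: p("lid sc",plane(s,S1(*q),200))
p("pin top",plane(t,T(520,215),306)); p("pin sc",plane(s,S1(263,143),306))
for n,q in enumerate([(75,464),(186,446),(452,448),(590,435)]): p(f"b{n}",plane(t,T(*q,220),72))
for n,q in enumerate([(692,144),(591,160),(351,171),(226,185)]): p(f"b sc{n}",plane(s,S2(*q),72))
p("tumbler",plane(t,T(263,258,220),90)); p("shaker top", tri([(t,T(757,243,220)),(s,S2(73,185))]))
p("shaker",plane(t,T(757,243,220),190))
E
```

```text
hub265 top [676.4 -24.9 265. ]
hub265 scene [681.9 -22.4 265. ]
tri [677.9 -23.2 261. ]
foot top [681.2 -24.8   4. ]
foot sc [676.6 -20.    4. ]
mug rim [ 624.9 -294.8  101. ]
sc [ 628.4 -289.6  101. ]
tri [ 625.5 -292.6   98.5]
mug coaster [ 623.6 -293.1    4. ]
lid [660.3 476.8 200. ]
lid [676.3 135.3 200. ]
lid [461.4 465.4 200. ]
lid [469.3 128.2 200. ]
lid [619.  283.3 200. ]
lid sc [676.2 141.7 200. ]
lid sc [655.9 479.1 200. ]
lid sc [457.1 469.3 200. ]
lid sc [612.1 286.  200. ]
lid sc [521.3 282.1 200. ]
pin top [580.7 124.6 306. ]
pin sc [574.6 127.9 306. ]
b0 [448.5  -4.8  72. ]
b1 [458.6 -81.9  72. ]
b2 [ 451.6 -264.3   72. ]
b3 [ 457.6 -358.7   72. ]
b sc0 [447.2  -1.3  72. ]
b sc1 [457.  -79.8  72. ]
b sc2 [ 450.8 -261.6   72. ]
b sc3 [ 456.5 -355.1   72. ]
tumbler [ 585.2 -139.2   90. ]
shaker top [ 567.1 -434.3  188.2]
shaker [ 566.7 -435.5  190. ]
```

```bash
cat >> h.py <<'E'
def rows(*targets):
    "print rows from current pose for (x,y,z,yaw)"
    s=manip.read_state(); yaw=s["eef_rot"][2]; e=s["eef_pos"]
    print("at",e.round(1),"yaw",yaw.round(3),"gap",round(s["finger_gap"],1),"F",s["wrist_force"].round(1),"t",round(s["clock"],1),"q1,q6",s["joints"][[0,5]].round(2))
    for x,y,z,w in targets:
        d=np.array([x,y,z])-e; r=-((w-yaw+np.pi)%(2*np.pi)-np.pi)
        print([round((np.cos(yaw)*d[0]+np.sin(yaw)*d[1])/10,2),round((np.sin(yaw)*d[0]-np.cos(yaw)*d[1])/10,2),round(-d[2]/10,2),round(r,3)])
HUB=np.array([678.5,-23.])
def pin(th,z=273,r=180):
    a=np.pi+th; return (HUB[0]+r*np.cos(a),HUB[1]+r*np.sin(a),z,a+np.pi/2-np.pi*2*(a>1e9))
E
python3 -c "
from h import *
rows((136,-533,400,.249),(578,126.5,400,.59))"
```

```text
at [ 135.4 -533.1  213.5] yaw 0.249 gap 93.9 F [ 0.  -0.1 -0.8] t 1.4 q1,q6 [-1.39 -0.07]
[np.float64(0.06), np.float64(0.01), np.float64(-18.65), np.float64(-0.0)]
[np.float64(59.14), np.float64(-53.03), np.float64(-18.65), np.float64(-0.341)]
```

```bash
python3 -m pendant '[[[0,0,-5,0],[0,0,-10,0],[0,0,-15,0],[0,0,-18,0],[0,0,-18,0]]]'
```

```text
clock: 1.95
eef_pos: [135.5, -533.5, 398.0]
eef_rot: [3.134, 0.0, 0.249]
wrist_force: [-0.6, -0.1, -0.5]
finger_gap: 94.1
```

```bash
python3 -m pendant '[[[59.1,-53,0,-0.34],[59.1,-53,0,-0.34],[59.1,-53,0,-0.34],[59.1,-53,0,-0.34],[59.1,-53,0,-0.34]]]'; python3 -c "
from h import *
rows((578,126.5,390,.59))"
```

```text
clock: 2.45
eef_pos: [275.2, -323.6, 392.5]
eef_rot: [-3.141, -0.0, 0.588]
wrist_force: [0.5, -1.0, 0.4]
finger_gap: 94.2
at [ 275.2 -323.6  392.5] yaw 0.588 gap 94.2 F [ 0.5 -1.   0.4] t 2.5 q1,q6 [-0.95  0.03]
[np.float64(50.17), np.float64(-20.63), np.float64(0.25), np.float64(-0.002)]
```

```bash
python3 -m pendant '[[[50.2,-20.6,0.2,0],[50.2,-20.6,0.2,0],[50.2,-20.6,0.2,0],[50.2,-20.6,0.2,0],[50.2,-20.6,0.2,0]]]'; python3 -m pendant '[[[27,-11.1,0.1,0],[27,-11.1,0.1,0],[27,-11.1,0.1,0],[27,-11.1,0.1,0],[27,-11.1,0.1,0]]]'; python3 -c "
from h import *
rows((578,126.5,385,.59))"
```

```text
clock: 2.95
eef_pos: [414.9, -116.0, 391.8]
eef_rot: [-3.141, 0.0, 0.589]
wrist_force: [0.2, -0.4, -0.5]
finger_gap: 94.2
clock: 3.45
eef_pos: [554.5, 91.4, 390.6]
eef_rot: [-3.141, 0.001, 0.589]
wrist_force: [0.4, -1.1, 0.4]
finger_gap: 93.8
at [554.5  91.4 390.6] yaw 0.589 gap 93.8 F [ 0.4 -1.1  0.4] t 3.5 q1,q6 [0.1  1.08]
[np.float64(3.9), np.float64(-1.61), np.float64(0.56), np.float64(-0.001)]
```

```bash
python3 -m pendant '[[[3.9,-1.6,0.5,0],[3.9,-1.6,0.5,0],[3.9,-1.6,0.5,0]]]'; python3 -c "
from h import *
rows((578,126.5,273,.59))
c=cams.camera('wrist');save(c,'w1.png'); print(proj(c,[578,126.5,306])*800/512,proj(c,[578,126.5,254])*800/512)
p=np.array([578,126.5]);
t=cams.camera('top');save(t,'t3.png')"
```

```text
clock: 3.75
eef_pos: [577.4, 124.8, 385.0]
eef_rot: [-3.141, 0.002, 0.59]
wrist_force: [-0.8, -0.4, 0.0]
finger_gap: 93.7
at [577.4 124.8 385. ] yaw 0.59 gap 93.7 F [-0.8 -0.4  0. ] t 3.8 q1,q6 [0.15 1.13]
[np.float64(0.14), np.float64(-0.11), np.float64(11.2), np.float64(0.0)]
[390.21020302 307.65727953] [390.44076786 283.08408049]
```

View pics/w1.png

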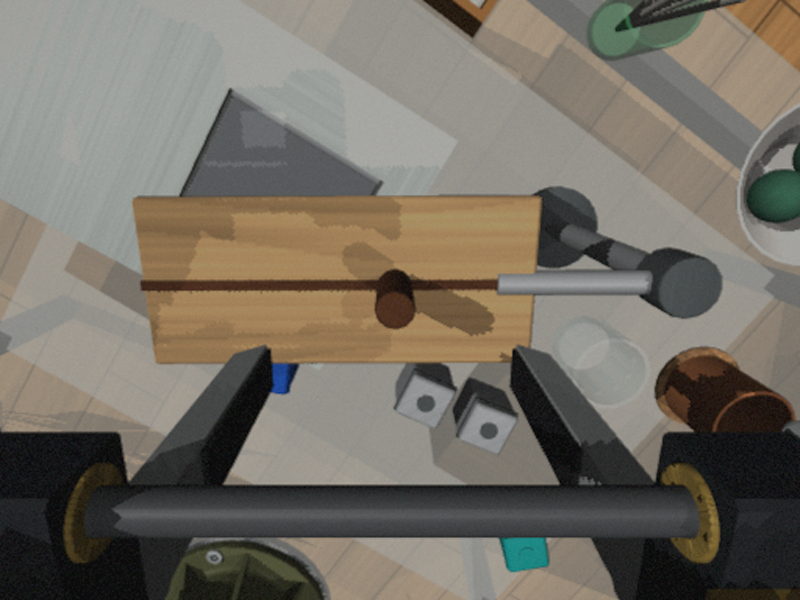

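The wrist view shows the pin top at (396,307), 6 px from where I predicted, with the panel's line along the jaws. I'll descend and grip.

```bash
python3 -m pendant '[[[0.1,-0.1,5,0],[0.1,-0.1,10,0],[0.1,-0.1,11.2,0],[0.1,-0.1,11.2,0]]]'; python3 -m pendant '[[[0,0,0,0],[0,0,0,0],[0,0,0,0],[0,0,0,0],[0,0,0,0]]]' -1 15; python3 -c "
from h import *
HUBth=-.98
rows(*[pin(t) for t in (-.98,-.86,-.74,-.62,-.5,-.38)])"
```

```text
clock: 4.25
eef_pos: [577.3, 124.9, 274.7]
eef_rot: [-3.141, 0.001, 0.588]
wrist_force: [-0.0, -0.4, 0.8]
finger_gap: 93.8
clock: 4.75
eef_pos: [577.8, 125.8, 275.1]
eef_rot: [3.141, -0.001, 0.589]
wrist_force: [0.4, 1.0, 0.3]
finger_gap: 57.4
at [577.8 125.8 275.1] yaw 0.589 gap 57.4 F [0.4 1.  0.3] t 4.8 q1,q6 [0.15 1.13]
[np.float64(0.08), np.float64(-0.04), np.float64(0.21), np.float64(3.14)]
[np.float64(-2.08), np.float64(0.1), np.float64(0.21), np.float64(3.02)]
[np.float64(-4.2), np.float64(0.49), np.float64(0.21), np.float64(2.9)]
[np.float64(-6.26), np.float64(1.13), np.float64(0.21), np.float64(2.78)]
[np.float64(-8.23), np.float64(2.02), np.float64(0.21), np.float64(2.66)]
[np.float64(-10.08), np.float64(3.13), np.float64(0.21), np.float64(2.54)]
```

```bash
sed -i 's/a+np.pi\/2-np.pi\*2\*(a>1e9)/th+np.pi\/2/' h.py; python3 -m pendant '[[[0,0,0,0],[0,0,0,0],[0,0,0,0],[0,0,0,0],[0,0,0,0]]]';python3 -m pendant '[[[0,0,0,0],[0,0,0,0],[0,0,0,0]]]'; python3 -c "
from h import *
rows(*[pin(t,275) for t in (-.98,-.86,-.74,-.62,-.5,-.38)])"
```

```text
clock: 5.25
eef_pos: [578.9, 123.7, 274.6]
eef_rot: [3.137, -0.0, 0.587]
wrist_force: [12.7, -14.0, -3.1]
finger_gap: 21.8
clock: 5.55
eef_pos: [578.9, 123.7, 274.6]
eef_rot: [3.138, -0.001, 0.587]
wrist_force: [10.3, -12.9, -2.3]
finger_gap: 21.7
at [578.9 123.7 274.6] yaw 0.587 gap 21.7 F [ 10.3 -12.9  -2.3] t 5.5 q1,q6 [0.15 1.13]
[np.float64(0.1), np.float64(-0.27), np.float64(-0.04), np.float64(-0.004)]
[np.float64(-2.06), np.float64(-0.13), np.float64(-0.04), np.float64(-0.124)]
[np.float64(-4.18), np.float64(0.27), np.float64(-0.04), np.float64(-0.244)]
[np.float64(-6.24), np.float64(0.91), np.float64(-0.04), np.float64(-0.364)]
[np.float64(-8.21), np.float64(1.8), np.float64(-0.04), np.float64(-0.484)]
[np.float64(-10.05), np.float64(2.92), np.float64(-0.04), np.float64(-0.604)]
```

```bash
python3 -c "
from h import *
rows(*[pin(t,275,177.3) for t in (-.98,-.87,-.76,-.65,-.54,-.43)])"
```

```text
at [578.9 123.7 274.6] yaw 0.587 gap 21.7 F [ 10.3 -12.9  -2.3] t 5.5 q1,q6 [0.15 1.13]
[np.float64(0.1), np.float64(0.0), np.float64(-0.04), np.float64(-0.004)]
[np.float64(-1.85), np.float64(0.12), np.float64(-0.04), np.float64(-0.114)]
[np.float64(-3.77), np.float64(0.45), np.float64(-0.04), np.float64(-0.224)]
[np.float64(-5.64), np.float64(0.98), np.float64(-0.04), np.float64(-0.334)]
[np.float64(-7.45), np.float64(1.72), np.float64(-0.04), np.float64(-0.444)]
[np.float64(-9.16), np.float64(2.65), np.float64(-0.04), np.float64(-0.554)]
```

```bash
python3 -m pendant '[[[-2,0.35,0,-0.11],[-3.9,0.7,0,-0.22],[-5.7,1.2,0,-0.33],[-7.5,1.95,0,-0.44],[-9.2,2.9,0,-0.55]]]'; python3 -c "
from h import *
rows(*[pin(t,275,178) for t in (-.43,-.32,-.21,-.1,.01,.12)]); e=manip.read_state()['eef_pos'][:2]-HUB; print(np.hypot(*e),np.arctan2(e[1],e[0])%(2*np.pi)-np.pi)"
```

```text
clock: 6.05
eef_pos: [516.8, 50.0, 274.5]
eef_rot: [3.141, -0.0, 1.143]
wrist_force: [7.8, -1.7, -4.0]
finger_gap: 21.8
at [516.8  50.  274.5] yaw 1.143 gap 21.8 F [ 7.8 -1.7 -4. ] t 6.0 q1,q6 [0.03 0.45]
[np.float64(0.1), np.float64(-0.06), np.float64(-0.05), np.float64(0.003)]
[np.float64(-1.86), np.float64(0.04), np.float64(-0.05), np.float64(-0.107)]
[np.float64(-3.79), np.float64(0.36), np.float64(-0.05), np.float64(-0.217)]
[np.float64(-5.67), np.float64(0.88), np.float64(-0.05), np.float64(-0.327)]
[np.float64(-7.49), np.float64(1.61), np.float64(-0.05), np.float64(-0.437)]
[np.float64(-9.21), np.float64(2.54), np.float64(-0.05), np.float64(-0.547)]
177.39042269858425 -0.4244231560135785
```

```bash
python3 -m pendant '[[[-1.9,0.2,0,-0.11],[-3.8,0.55,0,-0.22],[-5.7,1.05,0,-0.33],[-7.5,1.8,0,-0.44],[-9.2,2.75,0,-0.55]]]'; python3 -m pendant '[[[-1.9,0.1,0,-0.11],[-3.8,0.4,0,-0.22],[-5.7,0.95,0,-0.33],[-7.5,1.7,0,-0.44],[-9.2,2.6,0,-0.55]]]'; python3 -c "
from h import *
rows(*[pin(t,275,178) for t in (.68,.79,.9,1.01,1.12,1.23,1.378)]); e=manip.read_state()['eef_pos'][:2]-HUB; print(np.hypot(*e),np.arctan2(e[1],e[0])%(2*np.pi)-np.pi)"
```

```text
clock: 6.55
eef_pos: [501.7, -45.0, 274.4]
eef_rot: [-3.137, -0.001, 1.694]
wrist_force: [-13.4, 2.0, 0.6]
finger_gap: 21.7
clock: 7.05
eef_pos: [538.4, -135.3, 274.4]
eef_rot: [-3.136, -0.002, 2.242]
wrist_force: [-14.5, -8.0, 1.8]
finger_gap: 21.7
at [ 538.4 -135.3  274.4] yaw 2.242 gap 21.7 F [-14.5  -8.    1.8] t 7.0 q1,q6 [-0.31 -0.98]
[np.float64(-0.08), np.float64(0.15), np.float64(-0.06), np.float64(-0.009)]
[np.float64(-2.03), np.float64(0.28), np.float64(-0.06), np.float64(-0.119)]
[np.float64(-3.96), np.float64(0.62), np.float64(-0.06), np.float64(-0.229)]
[np.float64(-5.84), np.float64(1.17), np.float64(-0.06), np.float64(-0.339)]
[np.float64(-7.64), np.float64(1.92), np.float64(-0.06), np.float64(-0.449)]
[np.float64(-9.36), np.float64(2.87), np.float64(-0.06), np.float64(-0.559)]
[np.float64(-11.48), np.float64(4.42), np.float64(-0.06), np.float64(-0.707)]
179.54058527660874 0.6755982229219266
```

```bash
python3 -c "
from scipy.optimize import least_squares as L
import numpy as np
P=np.array([(578.9,123.7),(516.8,50),(501.7,-45),(538.4,-135.3)])
r=L(lambda c:np.hypot(*(P-c[:2]).T)-180,[678,-23]);print(r.x,r.fun)
h=r.x;m=np.array([626,-292.5])-h;print(np.arctan2(m[1],m[0])+np.pi, h+180*m/np.hypot(*m))"
```

```text
[680.53749771 -24.84373586] [-0.01271599  0.03208868 -0.03020928  0.01015122]
1.3697885221427613 [ 644.59924754 -201.21959071]
```

```bash
sed -i 's/^HUB=.*/HUB=np.array([680.5,-24.8])/' h.py; python3 -c "
from h import *
rows(*[pin(t,275,180) for t in (.67,.8,.92,1.03,1.14,1.25,1.37)]); e=manip.read_state()['eef_pos'][:2]-HUB; print(np.hypot(*e),np.arctan2(e[1],e[0])%(2*np.pi)-np.pi)"
```

```text
at [ 538.4 -135.3  274.4] yaw 2.242 gap 21.7 F [-14.5  -8.    1.8] t 7.0 q1,q6 [-0.31 -0.98]
[np.float64(-0.16), np.float64(-0.0), np.float64(-0.06), np.float64(0.001)]
[np.float64(-2.5), np.float64(0.15), np.float64(-0.06), np.float64(-0.129)]
[np.float64(-4.62), np.float64(0.56), np.float64(-0.06), np.float64(-0.249)]
[np.float64(-6.51), np.float64(1.15), np.float64(-0.06), np.float64(-0.359)]
[np.float64(-8.32), np.float64(1.94), np.float64(-0.06), np.float64(-0.469)]
[np.float64(-10.03), np.float64(2.94), np.float64(-0.06), np.float64(-0.579)]
[np.float64(-11.76), np.float64(4.22), np.float64(-0.06), np.float64(-0.699)]
179.9951826597613 0.6608454715638801
```

```bash
python3 -m pendant '[[[-2.5,-0.1,0,-0.13],[-4.6,0.3,0,-0.25],[-6.5,0.9,0,-0.36],[-8.3,1.7,0,-0.47],[-10,2.7,0,-0.58]]]'; python3 -c "
from h import *
rows(*[pin(t,275,180) for t in (1.25,1.37)]); e=manip.read_state()['eef_pos'][:2]-HUB; print(np.hypot(*e),np.arctan2(e[1],e[0])%(2*np.pi)-np.pi)"
```

```text
clock: 7.55
eef_pos: [623.6, -195.6, 274.4]
eef_rot: [-3.141, -0.001, 2.823]
wrist_force: [-1.7, -0.2, 2.1]
finger_gap: 21.9
at [ 623.6 -195.6  274.4] yaw 2.823 gap 21.9 F [-1.7 -0.2  2.1] t 7.5 q1,q6 [-0.36 -1.61]
[np.float64(-0.01), np.float64(0.01), np.float64(-0.06), np.float64(0.002)]
[np.float64(-2.17), np.float64(0.13), np.float64(-0.06), np.float64(-0.118)]
180.05831497628378 1.2494134846026634
```

Tracking is very good. One last step to 1.37, then look before releasing.

```bash
python3 -m pendant '[[[-1.1,0.05,0,-0.06],[-2.2,0.15,0,-0.12],[-2.2,0.15,0,-0.12],[-2.2,0.15,0,-0.12]]]'; python3 -c "
from h import *
e=manip.read_state()['eef_pos'][:2]-HUB; print(np.hypot(*e),np.arctan2(e[1],e[0])%(2*np.pi)-np.pi)
t=cams.camera('top');save(t,'t4.png',(220,110,420,260));t=cams.camera('scene');save(t,'s4.png')"
```

```text
clock: 7.95
eef_pos: [644.9, -201.3, 274.4]
eef_rot: [-3.14, 0.0, 2.938]
wrist_force: [0.3, -6.2, -0.1]
finger_gap: 21.7
180.0412636757643 1.3718989556073753
```

View pics/s4.png

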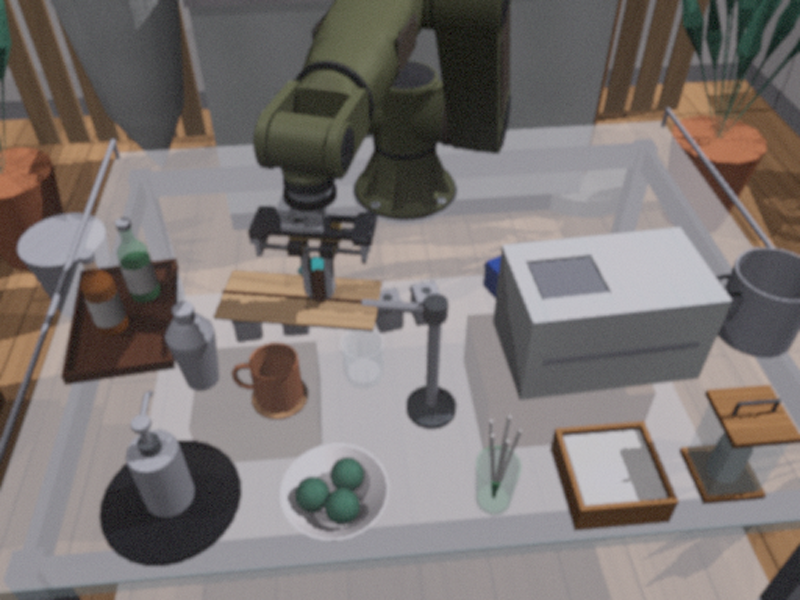

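The scene view shows the shade swung over the mug side (free end about 220,300), and the mug, tumbler and shaker haven't moved. Releasing.

```bash
python3 -m pendant '[[[0,0,0,0],[0,0,0,0],[0,0,0,0],[0,0,0,0],[0,0,0,0]]]' 0.2; python3 -m pendant '[[[0,0,-4,0],[0,0,-8,0],[0,0,-12,0],[0,0,-12,0]]]'; python3 -c "
from h import *
rows((450,150,390,1.57))
"
```

```text
clock: 8.55
eef_pos: [644.8, -200.1, 274.7]
eef_rot: [3.142, 0.0, 2.939]
wrist_force: [0.5, -0.3, -0.0]
finger_gap: 55.4
clock: 8.95
eef_pos: [645.1, -200.2, 401.0]
eef_rot: [-3.14, 0.009, 2.939]
wrist_force: [-0.8, 0.8, 0.5]
finger_gap: 56.6
at [ 645.1 -200.2  401. ] yaw 2.939 gap 56.6 F [-0.8  0.8  0.5] t 8.9 q1,q6 [-0.36 -1.72]
[np.float64(26.16), np.float64(30.38), np.float64(1.1), np.float64(1.369)]
```

```bash
python3 -c "
from h import *
rows((420,140,330,1.57))
"; python3 -m pendant '[[[28.9,29,3,1.36],[28.9,29,3,1.36],[28.9,29,3,1.36],[28.9,29,3,1.36],[28.9,29,3,1.36]]]'; python3 -c "
from h import *
rows((420,140,330,1.57))
"
```

```text
at [ 645.1 -200.2  401. ] yaw 2.939 gap 56.6 F [-0.8  0.8  0.5] t 8.9 q1,q6 [-0.36 -1.72]
[np.float64(28.9), np.float64(28.79), np.float64(7.1), np.float64(1.369)]
clock: 9.45
eef_pos: [507.0, 8.9, 375.8]
eef_rot: [-3.142, -0.0, 2.186]
wrist_force: [0.6, 1.1, -0.9]
finger_gap: 56.4
at [507.    8.9 375.8] yaw 2.186 gap 56.4 F [ 0.6  1.1 -0.9] t 9.4 q1,q6 [-0.05 -0.67]
[np.float64(15.73), np.float64(0.46), np.float64(4.58), np.float64(0.616)]
```

```bash
python3 -m pendant '[[[15.7,0.5,4.5,0.62],[15.7,0.5,4.5,0.62],[15.7,0.5,4.5,0.62],[15.7,0.5,4.5,0.62],[15.7,0.5,4.5,0.62]]]' 0.6; python3 -c "
from h import *
rows((420,140,330,1.57))
t=cams.camera('top');save(t,'t5.png',(40,110,240,260));save(t,'t6.png',(220,110,420,260));t=cams.camera('scene');save(t,'s5.png')
w=cams.camera('wrist');save(w,'w5.png')
"
```

```text
clock: 9.95
eef_pos: [419.5, 139.9, 330.5]
eef_rot: [-3.141, -0.0, 1.569]
wrist_force: [-0.2, -0.9, -1.0]
finger_gap: 75.2
at [419.5 139.9 330.5] yaw 1.569 gap 75.2 F [-0.2 -0.9 -1. ] t 9.9 q1,q6 [0.24 0.24]
[np.float64(0.01), np.float64(0.05), np.float64(0.05), np.float64(-0.001)]
```

View pics/t5.png

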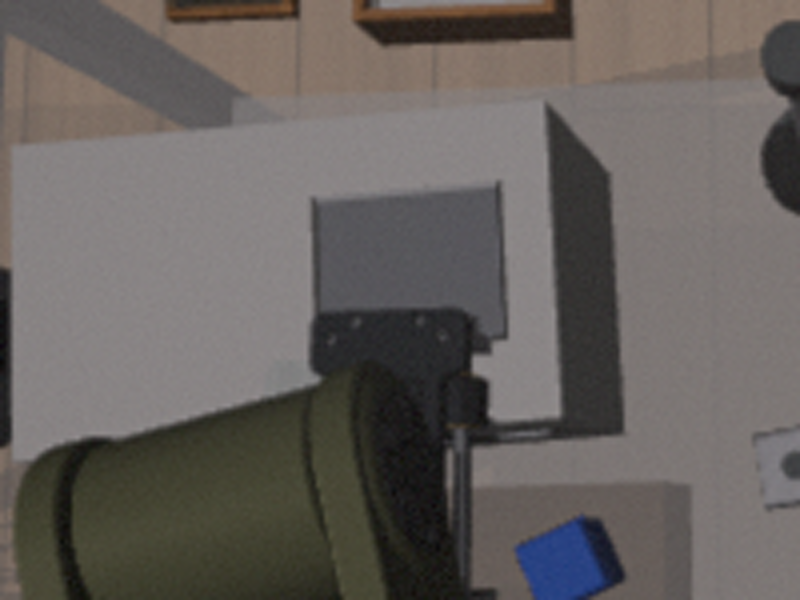

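View pics/t6.png

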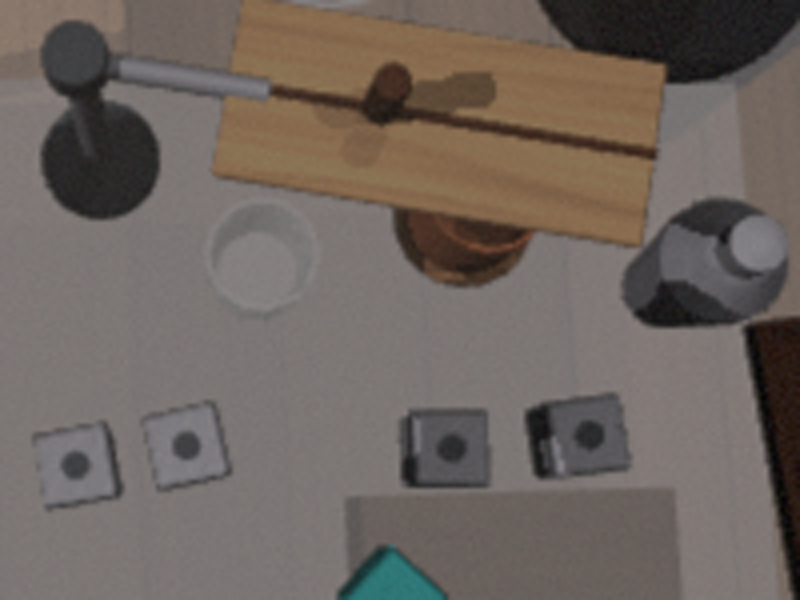

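View pics/s5.png

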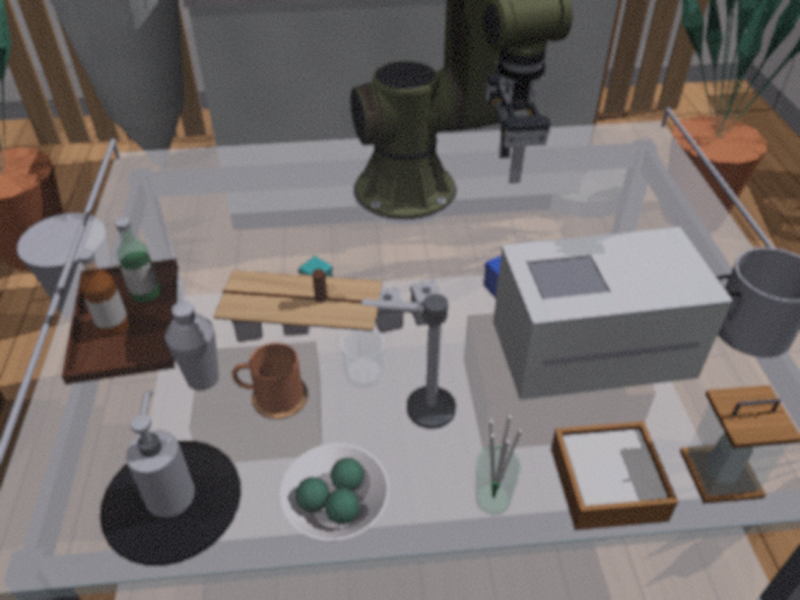

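View pics/w5.png

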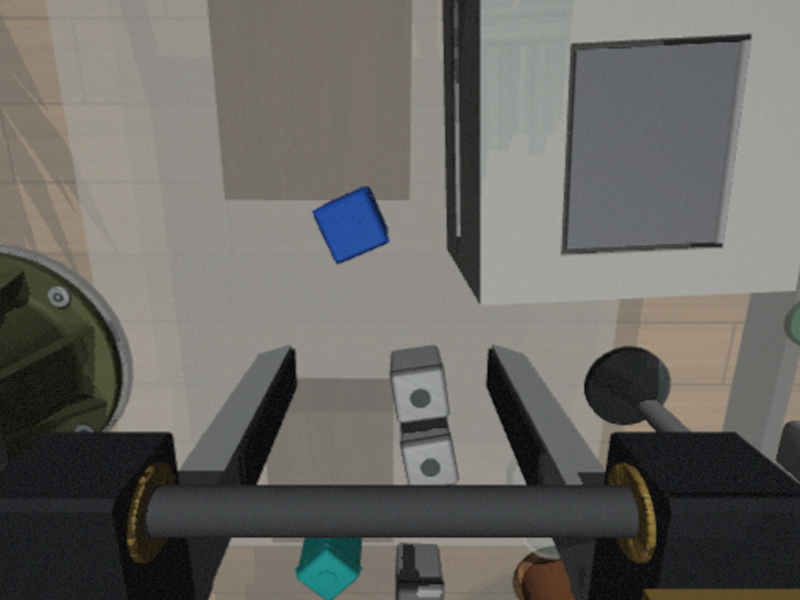

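The top view shows the shade lying over the mug with its free end at (655,152) in the crop. The mouth is fully visible in the wrist view, with corners (573,45), (750,36), (722,245) and (563,253). Four blocks are present.

```bash
python3 - <<'E'
from h import *
t=cams.camera("top"); s=cams.camera("scene"); w=cams.camera("wrist")
T=lambda u,v,ox=40:(ox+u/4,110+v/4)
p=lambda n,x:print(n,np.round(x,1))
e=plane(t,T(655,152,220),254); a=plane(t,T(270,90,220),254); d=(e-a)[:2]; p("end",e);p("st",a); print("dir theta",np.arctan2(d[1],d[0])+np.pi, "from hub",np.arctan2(*(e[:2]-HUB)[::-1])+np.pi)
e=plane(s,(218*.64,299*.64),254);p("end sc",e)
for q in [(313,198),(500,182),(507,338)]: p("mouth top",plane(t,T(*q),200))
for q in [(573,45),(750,36),(722,245),(563,253)]: p("mouth w",plane(w,np.array(q)*.64,198))
for q in [(420,398),(430,467)]: p("b w",plane(w,np.array(q)*.64,72))
# block yaw from t6 corner: top faces
for a,b in [((37,436),(106,424)),((143,416),(214,402)),((413,409),(489,410)),((543,405),(619,394))]:
    A=plane(t,T(*a,220),72);B=plane(t,T(*b,220),72);d=B-A;print("yaw",np.arctan2(-d[0],d[1]*-1)*-1, np.hypot(*d[:2]))
E
```

```text
end [ 610.9 -356.5  254. ]
st [ 656.1 -137.6  254. ]
dir theta 1.3668941139366644 from hub 1.363899055115024
end sc [ 625.2 -360.6  254. ]
mouth top [619.  283.3 200. ]
mouth top [624.9 165.5 200. ]
mouth top [526.8 160.9 200. ]
mouth w [522.4 277.7 198. ]
mouth w [620.8 282.4 198. ]
mouth w [627.  164.5 198. ]
mouth w [528.3 159.3 198. ]
b w [448.6  -7.2  72. ]
b w [460.1 -84.   72. ]
yaw 0.14063486595492306 48.61058567360989
yaw 0.16311759219693273 50.16541084082536
yaw -0.04489568762829545 52.00921520158192
yaw 0.11261831942765808 52.59214230487524
```

```bash
python3 -c "
from h import *
rows((448.5,-5,200,1.71))
"; python3 -m pendant '[[[-14.5,3,13,-0.14],[-14.5,3,13,-0.14],[-14.5,3,13,-0.14],[-14.5,3,13,-0.14],[-14.5,3,13,-0.14]]]'; python3 -c "
from h import *
rows((448.5,-5,47,1.71))
c=cams.camera('wrist');save(c,'w6.png')"
```

```text
at [421.5 137.6 331.4] yaw 1.573 gap 75.0 F [ 0.5 -0.9 -0.2] t 10.2 q1,q6 [0.23 0.23]
[np.float64(-14.26), np.float64(2.67), np.float64(13.14), np.float64(-0.137)]
clock: 10.75
eef_pos: [450.4, -10.2, 197.7]
eef_rot: [-3.136, -0.001, 1.709]
wrist_force: [-0.3, 0.3, 0.3]
finger_gap: 75.2
at [450.4 -10.2 197.7] yaw 1.709 gap 75.2 F [-0.3  0.3  0.3] t 10.8 q1,q6 [-0.1  -0.24]
[np.float64(0.54), np.float64(-0.11), np.float64(15.07), np.float64(-0.001)]
```

View pics/w6.png

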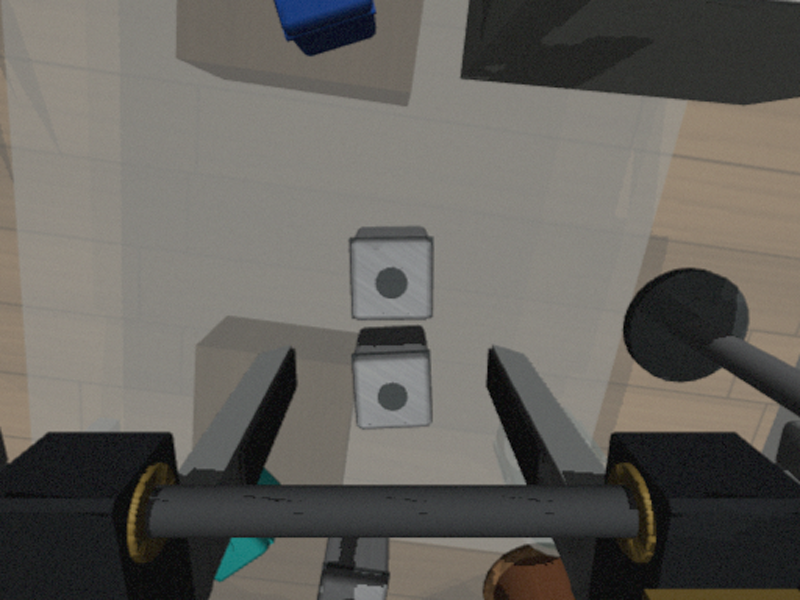

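The wrist view shows the block square between the jaws at (391,283). Descending.

```bash
python3 -c "
from h import *
c=cams.camera('wrist');print(plane(c,np.array([391,278])*.64,72),plane(c,np.array([391,390])*.64,72))"; python3 -m pendant '[[[0.5,-0.1,5,0],[0.5,-0.1,10,0],[0.5,-0.1,14,0],[0.5,-0.1,15,0],[0.5,-0.1,15,0]]]'; python3 -m pendant '[[[0,0,0,0],[0,0,0,0],[0,0,0,0],[0,0,0,0],[0,0,0,0]]]' -1 30;python3 -m pendant '[[[0,0,0,0],[0,0,0,0]]]'
```

```text
[448.70482939  -2.07811639  72.        ] [459.24652905 -78.28355708  72.        ]
clock: 11.35
eef_pos: [450.1, -1.6, 52.0]
eef_rot: [-3.141, -0.0, 1.713]
wrist_force: [-0.0, 0.2, 0.1]
finger_gap: 75.5
clock: 11.85
eef_pos: [450.4, -2.2, 52.7]
eef_rot: [3.14, 0.0, 1.712]
wrist_force: [-2.9, 1.2, 10.7]
finger_gap: 51.9
clock: 12.05
eef_pos: [450.4, -2.2, 52.7]
eef_rot: [3.14, 0.0, 1.712]
wrist_force: [-3.4, 0.4, 11.1]
finger_gap: 51.6
```

```bash
python3 -m pendant '[[[0,0,-5,0],[0,0,-10,0],[0,0,-15,-0.1],[0,0,-20,-0.24],[0,0,-24.5,-0.38]]]'; python3 -c "
from h import *
rows((562.6,220.4,292,.05+np.pi))
c=cams.camera('scene');save(c,'s7.png')"
```

```text
clock: 12.55
eef_pos: [449.3, -2.1, 299.5]
eef_rot: [3.14, 0.001, 2.098]
wrist_force: [1.0, 0.2, -2.6]
finger_gap: 52.0
at [449.3  -2.1 299.5] yaw 2.098 gap 52.0 F [ 1.   0.2 -2.6] t 12.6 q1,q6 [-0.09 -0.61]
[np.float64(13.54), np.float64(20.98), np.float64(0.75), np.float64(-1.094)]
```

View pics/s7.png

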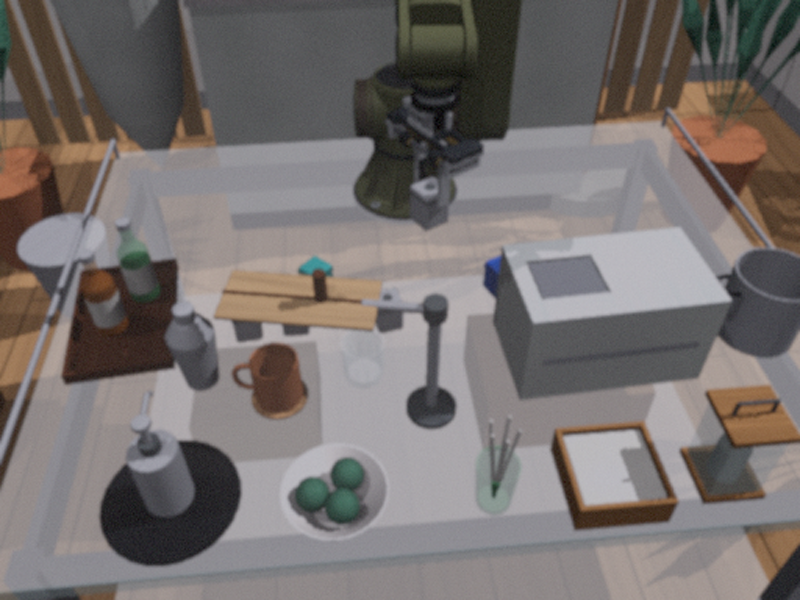

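The block is held (430,200). Carrying it to the mouth.

```bash
python3 -m pendant '[[[13.5,21,0.7,-1.09],[13.5,21,0.7,-1.09],[13.5,21,0.7,-1.09],[13.5,21,0.7,-1.09],[13.5,21,0.7,-1.09]]]'; python3 -c "
from h import *
rows((562.6,220.4,292,.05+np.pi))"
```

```text
clock: 13.1
eef_pos: [565.2, 221.4, 289.3]
eef_rot: [3.142, 0.0, 2.848]
wrist_force: [1.0, -1.1, -1.6]
finger_gap: 51.9
at [565.2 221.4 289.3] yaw 2.848 gap 51.9 F [ 1.  -1.1 -1.6] t 13.1 q1,q6 [ 0.31 -0.96]
[np.float64(0.21), np.float64(-0.17), np.float64(-0.27), np.float64(-0.344)]
```

```bash
python3 -m pendant '[[[0.2,-0.2,0,-0.14],[0.2,-0.2,0,-0.28],[0.2,-0.2,0,-0.344],[0.2,-0.2,0,-0.344]]]'; python3 -c "
from h import *
rows((562.6,220.4,262,.05+np.pi),(562.6,220.4,200,.05+np.pi))
c=cams.camera('wrist');save(c,'w8.png');c=cams.camera('scene');save(c,'s8.png',(260,60,480,225))"
```

```text
clock: 13.5
eef_pos: [562.1, 218.2, 289.2]
eef_rot: [-3.141, -0.0, -3.097]
wrist_force: [-0.0, -1.2, -1.6]
finger_gap: 51.5
at [562.1 218.2 289.2] yaw -3.097 gap 51.5 F [-0.  -1.2 -1.6] t 13.5 q1,q6 [ 0.31 -1.31]
[np.float64(-0.06), np.float64(0.22), np.float64(2.72), np.float64(-0.005)]
[np.float64(-0.06), np.float64(0.22), np.float64(8.92), np.float64(-0.005)]
```

View pics/w8.png

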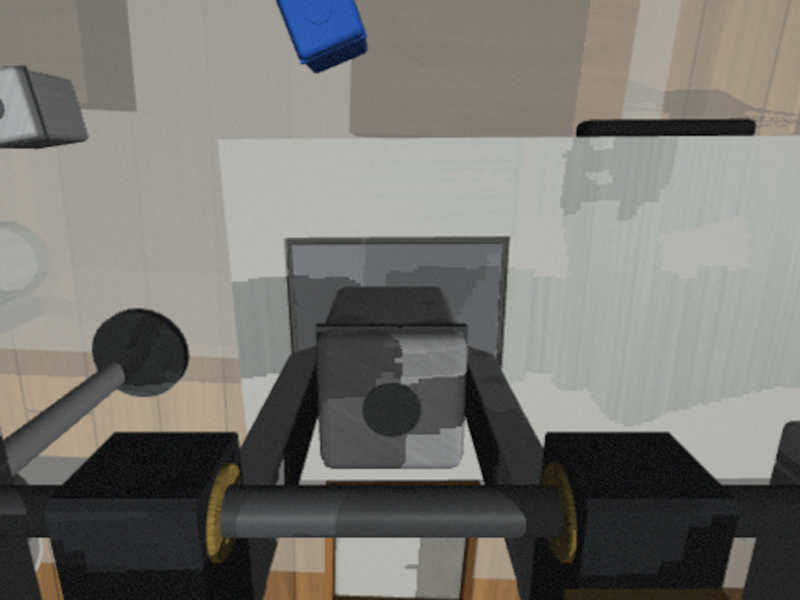

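View pics/s8.png

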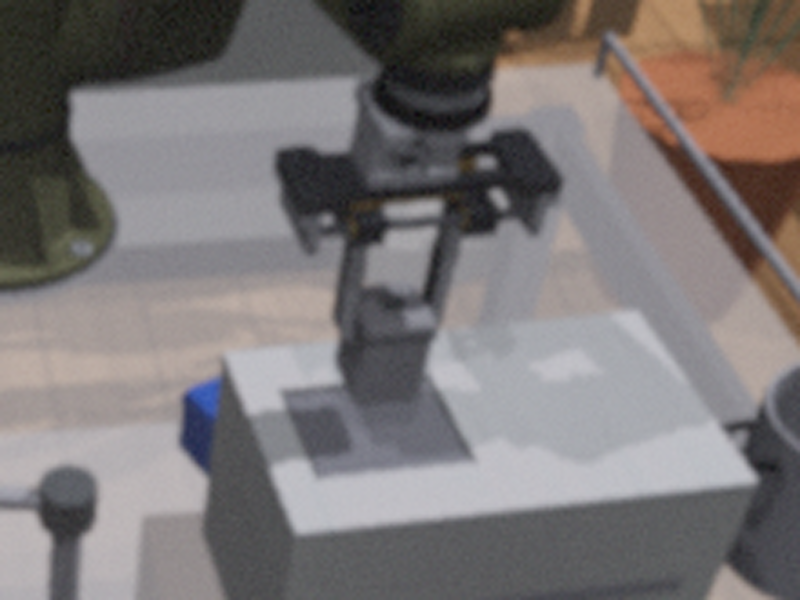

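```bash
python3 -c "
from h import *
c=cams.camera('wrist');print(plane(c,np.array([392,398])*.64,308))"; python3 -m pendant '[[[0,0.2,1,0],[0,0.2,2,0],[0,0.2,3,0],[0,0.2,4,0],[0,0.2,5,0]]]';python3 -m pendant '[[[0,0,1,0],[0,0,2,0],[0,0,3,0],[0,0,4.1,0],[0,0,4.1,0]]]'; python3 -c "
from h import *
rows((562.6,220.4,198,.05+np.pi))
c=cams.camera('wrist');save(c,'w9.png');c=cams.camera('scene');save(c,'s9.png',(260,60,480,225))"
```

```text
[561.12961623 218.40757553 308.        ]
clock: 14.15
eef_pos: [562.2, 220.2, 238.9]
eef_rot: [3.141, 0.001, -3.097]
wrist_force: [0.1, -0.0, 2.5]
finger_gap: 51.7
clock: 14.65
eef_pos: [561.4, 219.9, 196.3]
eef_rot: [-3.141, -0.003, -3.097]
wrist_force: [-2.2, 0.0, -1.8]
finger_gap: 51.7
at [561.4 219.9 196.3] yaw -3.097 gap 51.7 F [-2.2  0.  -1.8] t 14.7 q1,q6 [ 0.31 -1.3 ]
[np.float64(-0.12), np.float64(0.04), np.float64(-0.17), np.float64(-0.006)]
```

View pics/s9.png

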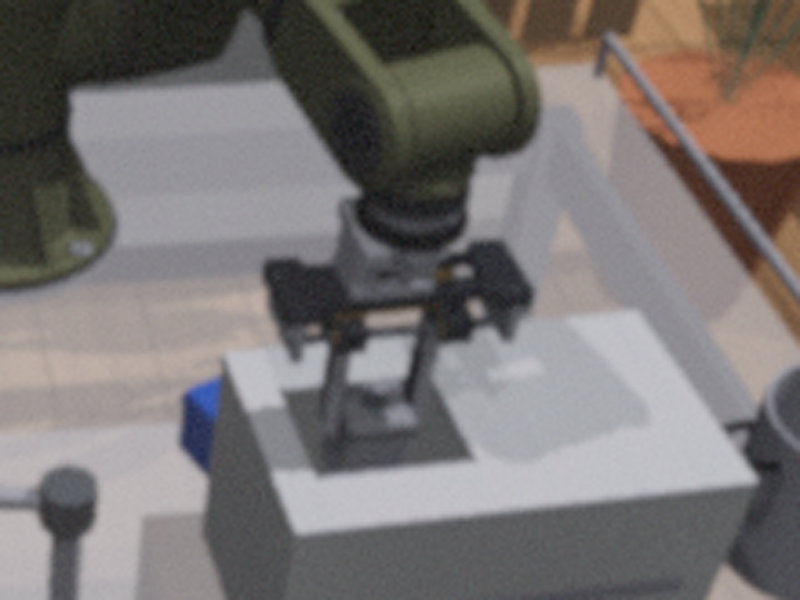

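The block is in the mouth with its top just above the lid. Releasing.

```bash
python3 -m pendant '[[[0,0,0,0],[0,0,0,0],[0,0,0,0],[0,0,0,0],[0,0,0,0]]]' 0.6;  python3 -c "
from h import *
c=cams.camera('wrist');save(c,'w10.png');c=cams.camera('scene');save(c,'s10.png',(260,60,480,225))"
```

```text
clock: 15.25
eef_pos: [562.3, 220.2, 198.9]
eef_rot: [3.141, 0.001, -3.097]
wrist_force: [0.0, -0.3, 2.3]
finger_gap: 75.3
```

View pics/w10.png

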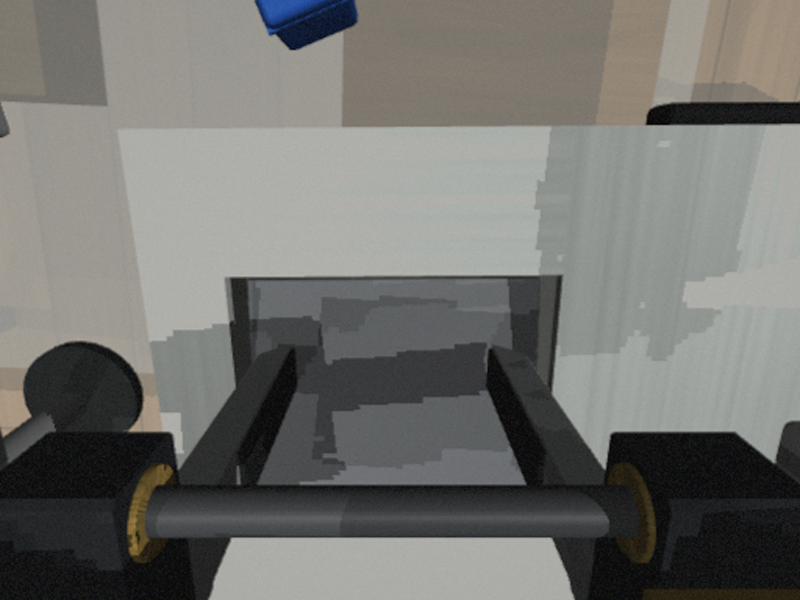

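The block has dropped in and only the flap shows between the fingers. Next is block 2 at about (459,-80).

```bash
python3 -m pendant '[[[0,0,-4,0],[0,0,-8,0],[0,0,-9,0]]]';  python3 -c "
from h import *
rows((459,0,290,1.73))"
```

```text
clock: 15.65
eef_pos: [562.9, 220.4, 293.0]
eef_rot: [3.14, 0.006, -3.097]
wrist_force: [-0.2, 0.2, 0.7]
finger_gap: 75.7
at [562.9 220.4 293. ] yaw -3.097 gap 75.7 F [-0.2  0.2  0.7] t 15.7 q1,q6 [ 0.31 -1.3 ]
[np.float64(11.36), np.float64(-21.56), np.float64(0.3), np.float64(1.456)]
```

```bash
python3 -m pendant '[[[11.4,-21.5,0.3,1.456],[11.4,-21.5,0.3,1.456],[11.4,-21.5,0.3,1.456],[11.4,-21.5,0.3,1.456],[11.4,-21.5,0.3,1.456]]]'; python3 -c "
from h import *
t=cams.camera('top');save(t,'t11.png',(40,110,420,260))
rows((459,-70,220,1.73))"
```

```text
clock: 16.15
eef_pos: [456.3, -1.4, 285.0]
eef_rot: [-3.141, -0.0, 2.43]
wrist_force: [0.2, -0.6, -1.0]
finger_gap: 75.2
at [454.8  -5.  285.1] yaw 2.418 gap 74.8 F [-0.9 -1.9  1.2] t 16.2 q1,q6 [-0.09 -0.94]
[np.float64(-4.62), np.float64(-4.59), np.float64(6.51), np.float64(0.688)]
```

View pics/t11.png

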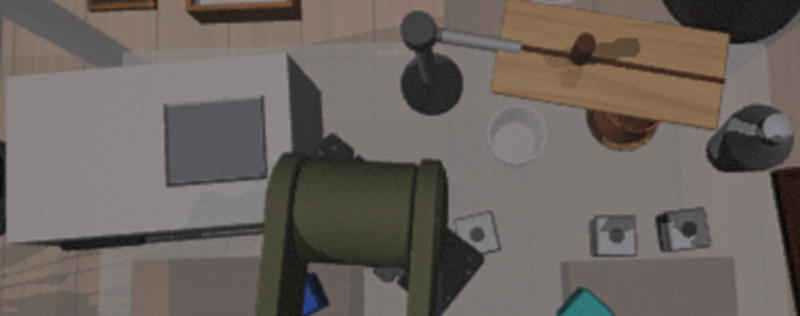

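The flap is shut and the remaining blocks and shade are where they were.

```bash
python3 -m pendant '[[[-4.6,-4.6,6.5,0.15],[-4.6,-4.6,6.5,0.3],[-4.6,-4.6,6.5,0.45],[-4.6,-4.6,6.5,0.6],[-4.6,-4.6,6.5,0.69]]]'; python3 -c "
from h import *
c=cams.camera('wrist');save(c,'w12.png')
rows((459,-80.5,47,1.73))"
```

```text
clock: 16.7
eef_pos: [462.7, -64.7, 219.7]
eef_rot: [-3.14, -0.001, 1.74]
wrist_force: [-0.1, 0.5, 0.4]
finger_gap: 75.2
at [462.8 -64.6 219.9] yaw 1.736 gap 75.3 F [-0.  -1.7  0.8] t 16.8 q1,q6 [-0.22 -0.38]
[np.float64(-1.51), np.float64(-0.63), np.float64(17.29), np.float64(0.006)]
```

View pics/w12.png

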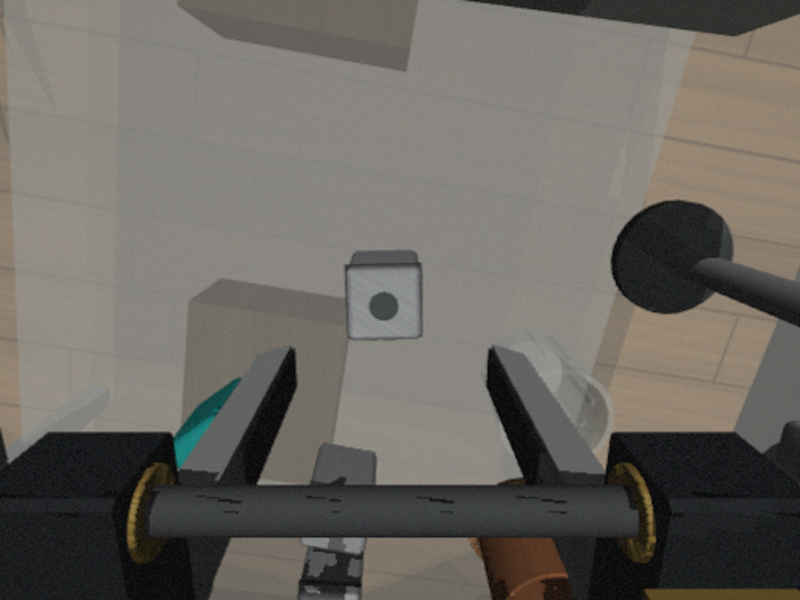

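```bash
python3 -c "
from h import *
c=cams.camera('wrist');print(plane(c,np.array([384,302])*.64,72))"; python3 -m pendant '[[[-1.5,-0.5,5,0],[-1.5,-0.5,10,0],[-1.5,-0.5,14,0],[-1.5,-0.5,16.8,0],[-1.5,-0.5,16.8,0]]]'; python3 -m pendant '[[[0,0,0,0],[0,0,0,0],[0,0,0,0],[0,0,0,0],[0,0,0,0]]]' -1 30;python3 -m pendant '[[[0,0,0,0],[0,0,0,0]]]'
```

```text
[459.45162198 -80.13074389  72.        ]
clock: 17.3
eef_pos: [458.6, -79.6, 49.3]
eef_rot: [-3.136, -0.003, 1.749]
wrist_force: [0.3, -0.4, 0.1]
finger_gap: 75.1
clock: 17.8
eef_pos: [461.3, -80.3, 53.9]
eef_rot: [3.14, 0.001, 1.746]
wrist_force: [-2.2, -0.7, 9.2]
finger_gap: 51.4
clock: 18.0
eef_pos: [461.3, -80.3, 53.8]
eef_rot: [3.14, 0.001, 1.747]
wrist_force: [-2.0, 0.8, 8.7]
finger_gap: 52.1
```

```bash
python3 -m pendant '[[[0,0,-5,0],[0,0,-10,0],[0,0,-15,-0.1],[0,0,-20,-0.24],[0,0,-24,-0.38]]]'; python3 -c "
from h import *
rows((562.6,220.4,292,.05+np.pi))"
```

```text
clock: 18.5
eef_pos: [460.4, -80.1, 296.1]
eef_rot: [3.14, 0.002, 2.132]
wrist_force: [0.1, -0.5, -3.6]
finger_gap: 52.0
at [460.4 -80.1 296.1] yaw 2.132 gap 52.0 F [ 0.1 -0.5 -3.6] t 18.5 q1,q6 [-0.25 -0.81]
[np.float64(20.0), np.float64(24.65), np.float64(0.41), np.float64(-1.06)]
```

```bash
python3 -m pendant '[[[20,24.6,0.3,-0.15],[20,24.6,0.3,-0.3],[20,24.6,0.3,-0.45],[20,24.6,0.3,-0.6],[20,24.6,0.3,-0.75]]]'; python3 -c "
from h import *
rows((562.6,220.4,292,.05+np.pi))"
```

```text
clock: 19.0
eef_pos: [542.4, 158.1, 290.7]
eef_rot: [3.141, 0.001, 2.883]
wrist_force: [1.0, -0.8, -1.5]
finger_gap: 52.0
at [542.4 158.1 290.7] yaw 2.883 gap 52.0 F [ 1.  -0.8 -1.5] t 19.0 q1,q6 [ 0.22 -1.09]
[np.float64(-0.35), np.float64(6.54), np.float64(-0.13), np.float64(-0.309)]
```

```bash
python3 -m pendant '[[[-0.3,4,0,-0.15],[-0.3,6.4,0,-0.3],[-0.3,6.4,0,-0.309],[-0.3,6.4,0,-0.309]]]'; python3 -c "
from h import *
rows((562.6,220.4,199,.05+np.pi))"
```

```text
clock: 19.4
eef_pos: [561.8, 217.1, 290.1]
eef_rot: [-3.141, -0.0, -3.099]
wrist_force: [0.5, -0.1, -2.4]
finger_gap: 52.0
at [561.8 217.1 290.1] yaw -3.099 gap 52.0 F [ 0.5 -0.1 -2.4] t 19.4 q1,q6 [ 0.31 -1.31]
[np.float64(-0.09), np.float64(0.32), np.float64(9.11), np.float64(-0.007)]
```

```bash
python3 -m pendant '[[[0,0.3,1.5,0],[0,0.3,3,0],[0,0.3,4,0],[0,0.3,5,0],[0,0.3,6,0]]]'; python3 -m pendant '[[[0,0,1,0],[0,0,2,0],[0,0,3,0],[0,0,3.2,0],[0,0,3.2,0]]]'; python3 -m pendant '[[[0,0,0,0],[0,0,0,0],[0,0,0,0],[0,0,0,0],[0,0,0,0]]]' 0.6;  python3 -c "
from h import *
c=cams.camera('wrist');save(c,'w13.png')"
```

```text
clock: 19.9
eef_pos: [562.1, 219.6, 230.5]
eef_rot: [3.141, 0.001, -3.099]
wrist_force: [-1.2, 0.1, 0.6]
finger_gap: 51.6
clock: 20.4
eef_pos: [561.7, 220.0, 197.6]
eef_rot: [-3.141, -0.001, -3.098]
wrist_force: [-1.3, -0.8, -2.0]
finger_gap: 51.6
clock: 20.9
eef_pos: [562.1, 220.1, 198.6]
eef_rot: [3.141, 0.001, -3.098]
wrist_force: [-0.3, -0.5, 2.1]
finger_gap: 74.7
```

View pics/w13.png

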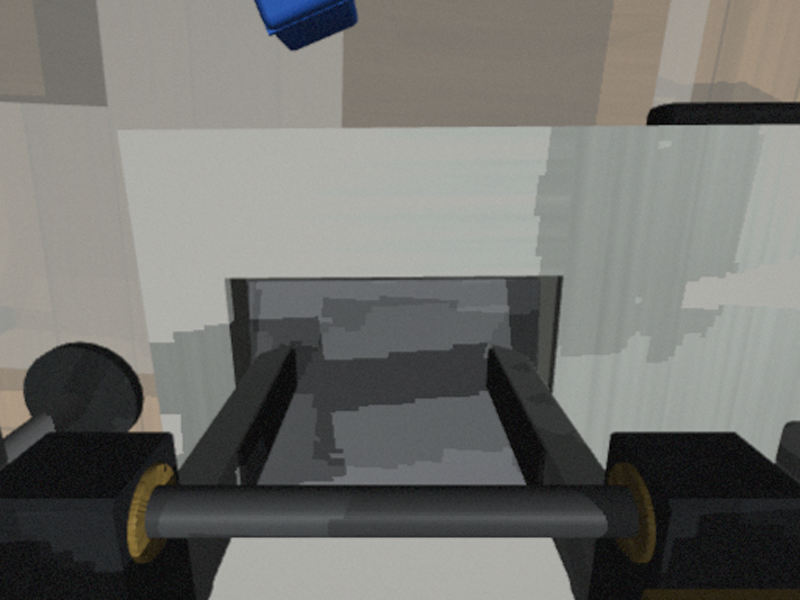

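The second block is in. Back out and look for the third.

```bash
python3 -m pendant '[[[0,0,-4,0],[0,0,-8,0],[0,0,-9.3,0]]]';  python3 -c "
from h import *
rows((455,-60,290,1.55))"
```

```text
clock: 21.25
eef_pos: [562.6, 220.3, 295.3]
eef_rot: [3.14, 0.005, -3.098]
wrist_force: [0.2, 0.7, 0.2]
finger_gap: 74.9
at [562.6 220.3 295.3] yaw -3.098 gap 74.9 F [0.2 0.7 0.2] t 21.2 q1,q6 [ 0.31 -1.3 ]
[np.float64(11.97), np.float64(-27.53), np.float64(0.53), np.float64(1.635)]
```

```bash
python3 -m pendant '[[[12,-27.5,0.5,0.15],[12,-27.5,0.5,0.3],[12,-27.5,0.5,0.45],[12,-27.5,0.5,0.6],[12,-27.5,0.5,0.75]]]'; python3 -c "
from h import *
t=cams.camera('top');save(t,'t14.png',(40,110,420,260))
rows((452,-240,230,1.55))"
```

```text
clock: 21.75
eef_pos: [470.8, -14.7, 286.4]
eef_rot: [-3.141, -0.0, 2.429]
wrist_force: [1.2, -0.8, -0.1]
finger_gap: 75.1
at [469.1 -19.7 286.5] yaw 2.416 gap 75.3 F [-0.6 -3.7  0.5] t 21.8 q1,q6 [-0.12 -0.96]
[np.float64(-13.34), np.float64(-17.61), np.float64(5.65), np.float64(0.866)]
```

View pics/t14.png

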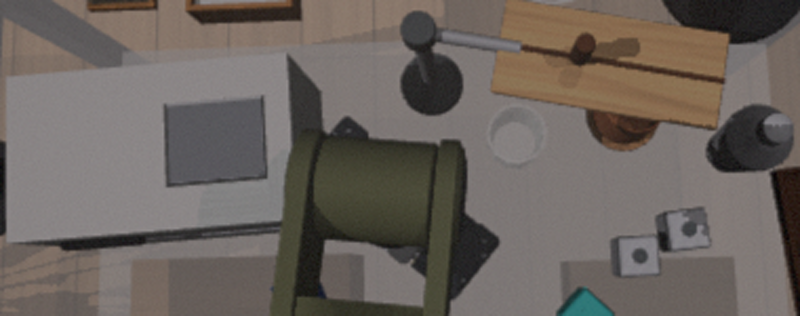

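Block 3 has been knocked aside: it's now at (640,256), having been at (616,236). I'll hover nearby and re-measure.

```bash
python3 -m pendant '[[[-13.3,-17.6,5.6,0.15],[-13.3,-17.6,5.6,0.3],[-13.3,-17.6,5.6,0.45],[-13.3,-17.6,5.6,0.6],[-13.3,-17.6,5.6,0.75]]]'; python3 -m pendant '[[[0,0,0,0.11],[0,0,0,0.11]]]'; python3 -c "
from h import *
c=cams.camera('wrist');save(c,'w15.png')
t=cams.camera('top');save(t,'t15.png',(280,160,420,265))
rows((425,-295,230,1.55))"
```

```text
clock: 22.3
eef_pos: [457.8, -236.2, 229.3]
eef_rot: [-3.14, -0.001, 1.677]
wrist_force: [0.0, -0.3, -0.0]
finger_gap: 75.5
clock: 22.5
eef_pos: [458.5, -233.9, 230.1]
eef_rot: [-3.14, -0.001, 1.572]
wrist_force: [0.6, -0.1, 0.0]
finger_gap: 75.0
at [ 458.9 -233.1  230.7] yaw 1.579 gap 75.4 F [0.3 0.2 0.1] t 22.6 q1,q6 [-0.54 -0.55]
[np.float64(-6.17), np.float64(-3.44), np.float64(0.07), np.float64(0.029)]
```

View pics/w15.png

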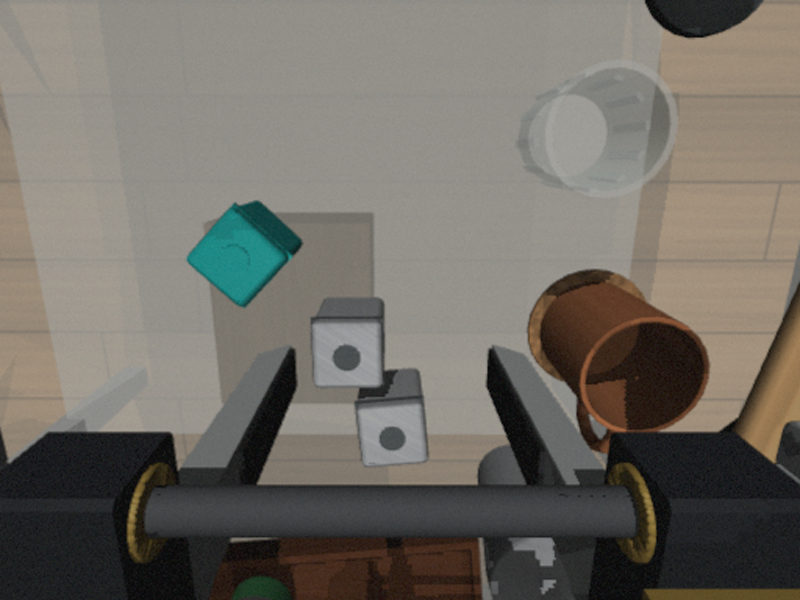

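View pics/t15.png

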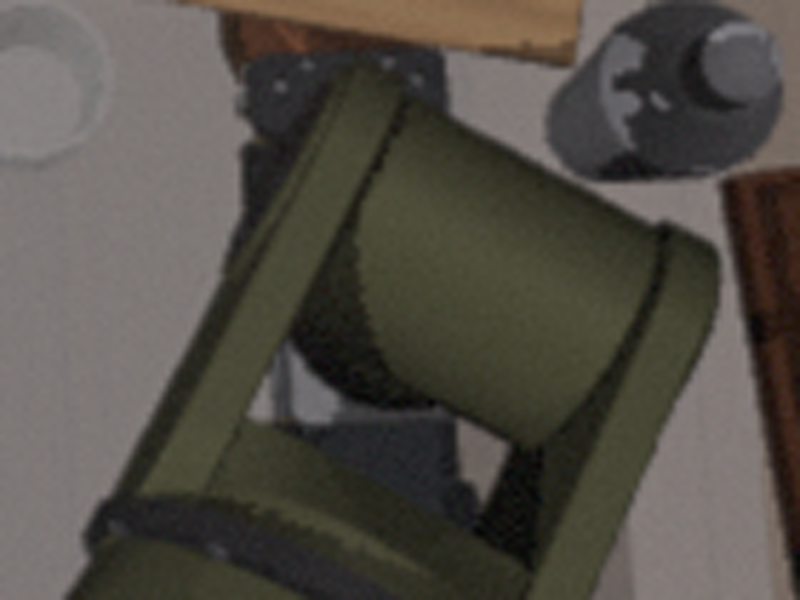

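```bash
python3 -c "
from h import *
c=cams.camera('wrist');f=lambda q:plane(c,np.array(q)*.64,72)[:2]
for Q in ([(312,319),(384,317),(384,387),(314,388)],[(356,402),(420,396),(427,461),(362,466)]):
    P=[f(q) for q in Q]; m=np.mean(P,0); d=P[1]-P[0]; d2=P[2]-P[3]; print(m,np.arctan2(d[1],d[0]),np.arctan2(d2[1],d2[0]),np.hypot(*d),np.round(P))
save(c,'w15b.png',(180,180,300,270))"
```

```text
[ 427.65085186 -290.14823683] 0.03676608477871434 0.023432998076605285 50.860429353605184 [[ 402. -264.]
 [ 453. -262.]
 [ 453. -316.]
 [ 402. -318.]]
[ 458.92774393 -353.65780844] 0.11103440260609189 0.09633406780514009 47.660947020816884 [[ 433. -329.]
 [ 480. -324.]
 [ 487. -379.]
 [ 437. -384.]]
```

View pics/w15b.png

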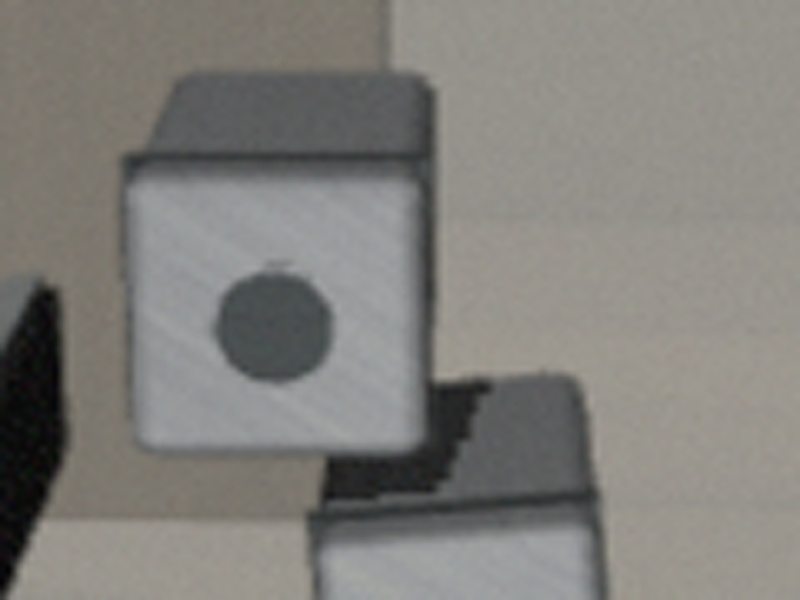

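```bash
python3 -c "
from h import *
rows((427.7,-290,130,1.595))"; python3 -m pendant '[[[-3,-1.5,4,0],[-5.7,-3,7,0],[-5.7,-3.1,10,0],[-5.7,-3.1,10,0]]]';python3 -c "
from h import *
rows((427.7,-290,49,1.595))
c=cams.camera('wrist');save(c,'w16.png')"
```

```text
at [ 459.  -232.9  230.9] yaw 1.579 gap 74.9 F [ 0.7 -0.5  0.6] t 22.6 q1,q6 [-0.54 -0.55]
[np.float64(-5.68), np.float64(-3.18), np.float64(10.09), np.float64(-0.016)]
clock: 23.05
eef_pos: [426.7, -289.4, 127.9]
eef_rot: [-3.137, -0.004, 1.577]
wrist_force: [-0.1, -0.7, 0.3]
finger_gap: 75.5
at [ 426.7 -289.4  127.9] yaw 1.577 gap 75.5 F [-0.1 -0.7  0.3] t 23.1 q1,q6 [-0.67 -0.67]
[np.float64(-0.06), np.float64(0.1), np.float64(7.89), np.float64(-0.018)]
```

View pics/w16.png

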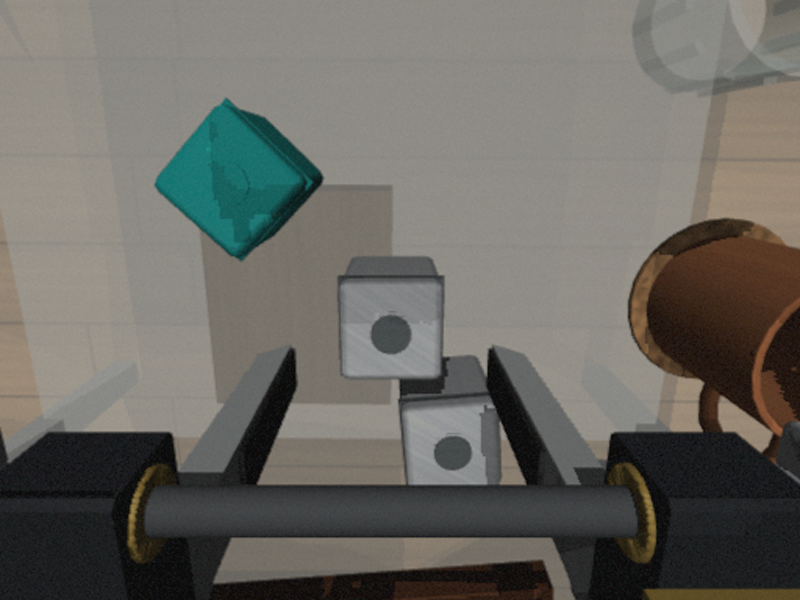

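```bash
python3 -m pendant '[[[0,0.05,3,0],[0,0.05,6,0],[0,0.05,7.7,0],[0,0.05,7.7,0]]]'; python3 -m pendant '[[[0,0,0,0],[0,0,0,0],[0,0,0,0],[0,0,0,0],[0,0,0,0]]]' -1 30;python3 -m pendant '[[[0,0,0,0],[0,0,0,0]]]'; python3 -m pendant '[[[0,0,-5,0],[0,0,-10,0],[0,0,-15,-0.1],[0,0,-20,-0.24],[0,0,-24.2,-0.38]]]'; python3 -c "
from h import *
rows((562.6,220.4,292,.05+np.pi))"
```

```text
clock: 23.5
eef_pos: [429.1, -289.7, 54.0]
eef_rot: [-3.141, -0.001, 1.577]
wrist_force: [-0.1, -0.4, 0.2]
finger_gap: 75.1
clock: 24.0
eef_pos: [429.1, -290.8, 55.1]
eef_rot: [3.14, 0.001, 1.575]
wrist_force: [-1.8, 1.9, 7.8]
finger_gap: 51.9
clock: 24.2
eef_pos: [429.1, -290.8, 55.2]
eef_rot: [3.14, 0.001, 1.575]
wrist_force: [-2.3, 3.7, 8.2]
finger_gap: 51.7
clock: 24.7
eef_pos: [428.4, -290.3, 299.3]
eef_rot: [3.14, 0.002, 1.961]
wrist_force: [0.3, -0.1, -2.0]
finger_gap: 52.3
at [ 428.4 -290.3  299.3] yaw 1.961 gap 52.3 F [ 0.3 -0.1 -2. ] t 24.7 q1,q6 [-0.67 -1.06]
[np.float64(42.13), np.float64(31.83), np.float64(0.73), np.float64(-1.231)]
```

```bash
python3 -m pendant '[[[42.1,31.8,0.3,-0.15],[42.1,31.8,0.3,-0.3],[42.1,31.8,0.3,-0.45],[42.1,31.8,0.3,-0.6],[42.1,31.8,0.3,-0.75]]]'; python3 -c "
from h import *
rows((562.6,220.4,292,.05+np.pi))"
```

```text
clock: 25.2
eef_pos: [493.5, -47.1, 295.0]
eef_rot: [3.141, 0.0, 2.711]
wrist_force: [0.4, 0.3, -1.7]
finger_gap: 51.6
at [493.5 -47.1 295. ] yaw 2.711 gap 51.6 F [ 0.4  0.3 -1.7] t 25.2 q1,q6 [-0.17 -1.31]
[np.float64(4.88), np.float64(27.2), np.float64(0.3), np.float64(-0.481)]
```

```bash
python3 -m pendant '[[[4.9,27.2,0.3,-0.1],[4.9,27.2,0.3,-0.2],[4.9,27.2,0.3,-0.3],[4.9,27.2,0.3,-0.4],[4.9,27.2,0.3,-0.48]]]'; python3 -c "
from h import *
rows((562.6,220.4,292,.05+np.pi))"
```

```text
clock: 25.7
eef_pos: [557.4, 194.7, 292.1]
eef_rot: [3.142, 0.0, -3.094]
wrist_force: [0.7, -0.8, -1.2]
finger_gap: 51.6
at [557.4 194.7 292.1] yaw -3.094 gap 51.6 F [ 0.7 -0.8 -1.2] t 25.7 q1,q6 [ 0.27 -1.34]
[np.float64(-0.64), np.float64(2.54), np.float64(0.01), np.float64(-0.002)]
```

```bash
python3 -m pendant '[[[-0.5,2.3,0,0],[-0.5,2.3,0,0],[-0.5,2.3,0,0]]]'; python3 -c "
from h import *
rows((562.6,220.4,200,.05+np.pi))"
```

```text
clock: 26.0
eef_pos: [561.2, 215.8, 291.6]
eef_rot: [-3.141, -0.001, -3.097]
wrist_force: [0.5, -0.4, -1.6]
finger_gap: 52.0
at [561.2 215.8 291.6] yaw -3.097 gap 52.0 F [ 0.5 -0.4 -1.6] t 26.0 q1,q6 [ 0.31 -1.31]
[np.float64(-0.16), np.float64(0.46), np.float64(9.16), np.float64(-0.006)]
```

```bash
python3 -m pendant '[[[-0.1,0.4,1.5,0],[-0.1,0.4,3,0],[-0.1,0.4,4,0],[-0.1,0.4,5,0],[-0.1,0.4,6,0]]]'; python3 -m pendant '[[[0,0,1,0],[0,0,2,0],[0,0,3,0],[0,0,3.2,0],[0,0,3.2,0]]]'; python3 -m pendant '[[[0,0,0,0],[0,0,0,0],[0,0,0,0],[0,0,0,0],[0,0,0,0]]]' 0.6;  python3 -c "
from h import *
c=cams.camera('wrist');save(c,'w17.png')"
```

```text
clock: 26.5
eef_pos: [562.4, 219.4, 231.6]
eef_rot: [3.141, 0.001, -3.099]
wrist_force: [-1.4, 0.0, 1.9]
finger_gap: 51.6
clock: 27.0
eef_pos: [562.0, 219.8, 199.3]
eef_rot: [-3.141, -0.001, -3.098]
wrist_force: [-1.9, 0.1, -1.2]
finger_gap: 51.9
clock: 27.5
eef_pos: [562.4, 219.9, 200.3]
eef_rot: [3.141, 0.001, -3.098]
wrist_force: [0.3, -0.9, 1.1]
finger_gap: 75.1
```

View pics/w17.png

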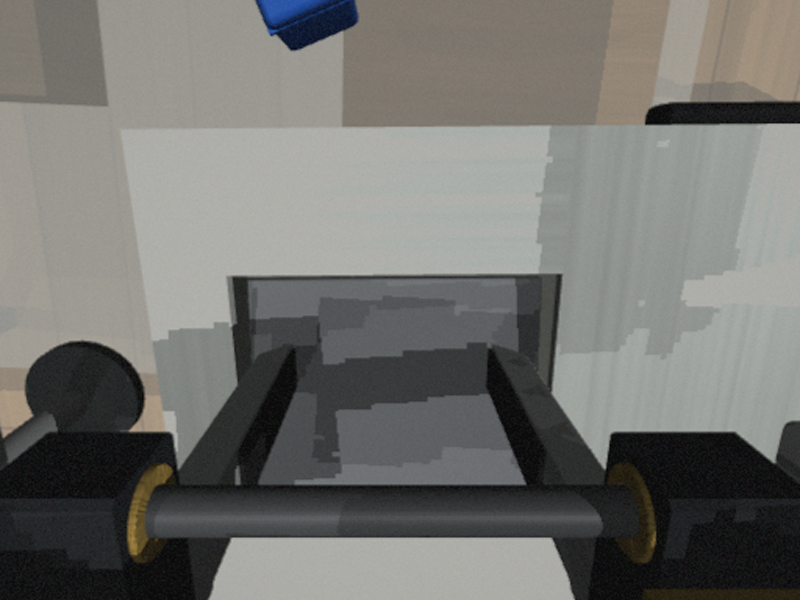

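The third block is in. Now the fourth.

```bash
python3 -m pendant '[[[0,0,-4,0],[0,0,-8,0],[0,0,-9.3,0]]]'; python3 -m pendant '[[[12,-27.5,0.5,0.15],[12,-27.5,0.5,0.3],[12,-27.5,0.5,0.45],[12,-27.5,0.5,0.6],[12,-27.5,0.5,0.75]]]'; python3 -c "
from h import *
t=cams.camera('top');save(t,'t18.png',(40,110,420,260))
rows((455,-300,230,1.66))"
```

```text
clock: 27.85
eef_pos: [562.9, 220.0, 297.0]
eef_rot: [3.14, 0.005, -3.098]
wrist_force: [-0.4, 0.4, 0.0]
finger_gap: 74.9
clock: 28.35
eef_pos: [471.1, -14.9, 288.1]
eef_rot: [-3.141, -0.0, 2.429]
wrist_force: [1.0, 0.5, -0.7]
finger_gap: 75.2
at [469.4 -20.  288.2] yaw 2.416 gap 74.9 F [-1.1 -2.8  1. ] t 28.4 q1,q6 [-0.12 -0.96]
[np.float64(-17.5), np.float64(-21.91), np.float64(5.82), np.float64(0.756)]
```

View pics/t18.png

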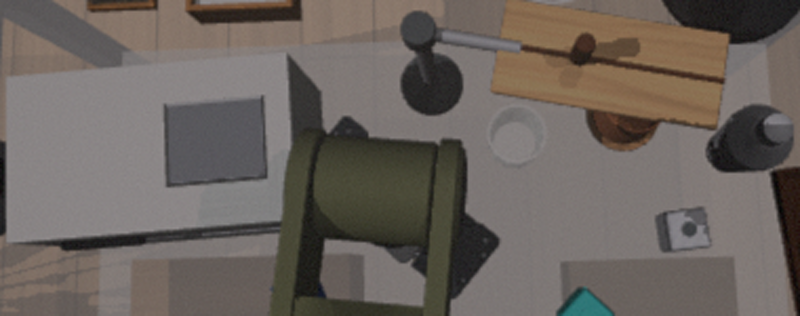

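The flap is shut and one block is left, at (690,229).

```bash
python3 -m pendant '[[[-17.5,-21.9,5.8,0.15],[-17.5,-21.9,5.8,0.3],[-17.5,-21.9,5.8,0.45],[-17.5,-21.9,5.8,0.6],[-17.5,-21.9,5.8,0.74]]]'; python3 -c "
from h import *
c=cams.camera('wrist');save(c,'w19.png')
rows((458,-325,200,1.67))"
```

```text
clock: 28.9
eef_pos: [463.8, -260.0, 237.1]
eef_rot: [-3.141, -0.0, 1.689]
wrist_force: [1.3, -0.1, -0.3]
finger_gap: 75.0
at [ 462.6 -265.3  234.9] yaw 1.677 gap 75.4 F [-0.7 -3.6 -2.1] t 28.9 q1,q6 [-0.59 -0.69]
[np.float64(-5.88), np.float64(-1.09), np.float64(3.49), np.float64(0.007)]
```

View pics/w19.png

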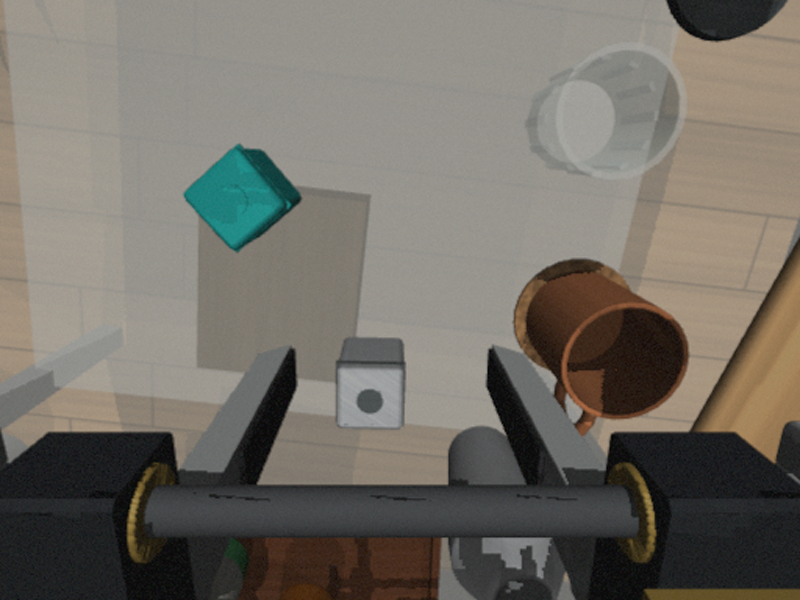

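The last block is at (370,400), with the shaker close by at (485,450). I'll turn the jaws to lie along y so the gripper body clears the shaker.

```bash
python3 -c "
from h import *
c=cams.camera('wrist');f=lambda q:plane(c,np.array(q)*.64,72)[:2]
P=[f(q) for q in [(337,364),(404,363),(404,428),(337,429)]];m=np.mean(P,0); d=P[1]-P[0];d2=P[2]-P[3];print(m,np.arctan2(d[1],d[0]),np.arctan2(d2[1],d2[0]),np.hypot(*d))"
python3 -m pendant '[[[0,0,0,-0.14],[0,0,0,-0.28],[0,0,0,-0.42],[0,0,0,-0.56],[0,0,0,-0.7]]]'; python3 -m pendant '[[[0,0,0,-0.14],[0,0,0,-0.28],[0,0,0,-0.42],[0,0,0,-0.56],[0,0,0,-0.7]]]';python3 -c "
from h import *
rows((458,-356,150,3.245))"
```

```text
[ 455.66967706 -359.75576778] 0.12292346171999143 0.12420291004430384 49.1985263900557
clock: 29.5
eef_pos: [464.4, -257.4, 237.6]
eef_rot: [-3.142, -0.001, 2.402]
wrist_force: [-0.2, -0.7, -1.2]
finger_gap: 75.1
clock: 30.0
eef_pos: [464.4, -257.4, 237.6]
eef_rot: [3.141, -0.001, 3.102]
wrist_force: [0.1, -0.3, -0.3]
finger_gap: 75.3
at [ 464.4 -257.4  237.6] yaw 3.102 gap 75.3 F [ 0.1 -0.3 -0.3] t 30.0 q1,q6 [-0.58 -2.11]
[np.float64(0.26), np.float64(-9.88), np.float64(8.76), np.float64(-0.143)]
```

```bash
python3 -m pendant '[[[0.2,-4,2,-0.08],[0.3,-8,4,-0.14],[0.3,-9.9,6,-0.14],[0.3,-9.9,7.5,-0.14],[0.3,-9.9,7.5,-0.14]]]';python3 -c "
from h import *
c=cams.camera('wrist');save(c,'w20.png')
rows((457.2,-357,49,3.25))
c=cams.camera('top');save(c,'t20.png',(280,130,440,250))"
```

```text
clock: 30.5
eef_pos: [456.1, -356.0, 160.5]
eef_rot: [3.138, -0.003, -3.048]
wrist_force: [0.1, -0.4, 0.5]
finger_gap: 75.6
at [ 456.6 -356.1  162.2] yaw -3.047 gap 75.5 F [0.4 0.4 0.5] t 30.6 q1,q6 [-0.73 -2.39]
[np.float64(-0.05), np.float64(-0.09), np.float64(11.32), np.float64(-0.014)]
```

View pics/w20.png

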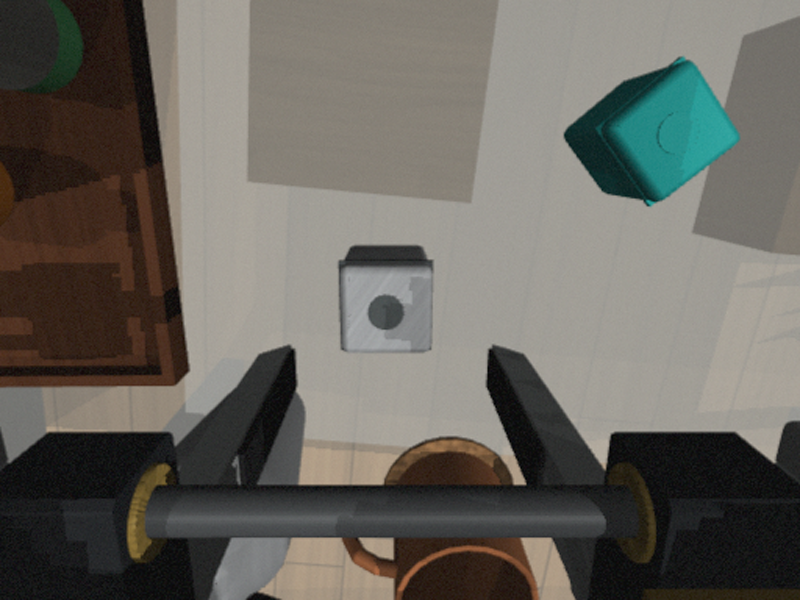

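View pics/t20.png

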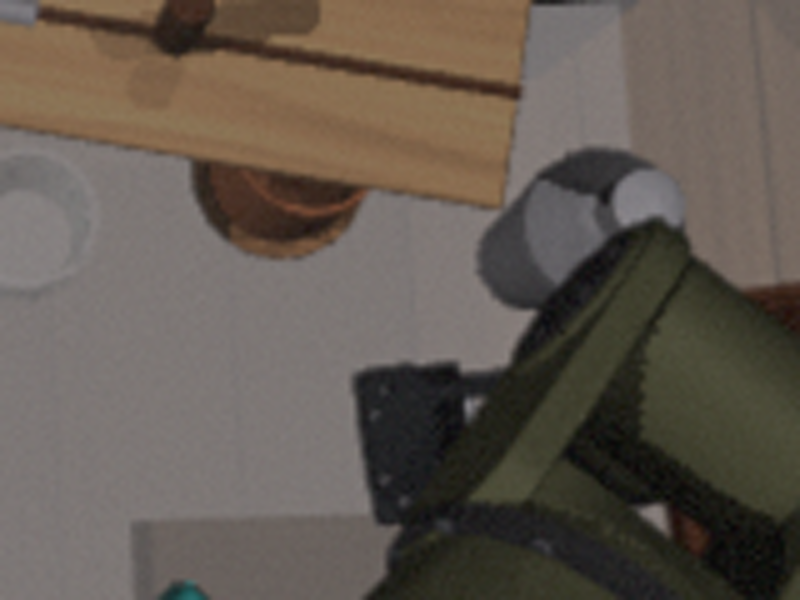

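```bash
python3 -m pendant '[[[0,0,4,0],[0,-0.1,7,0],[0,-0.1,10,0],[0,-0.1,11.1,0],[0,-0.1,11.1,0]]]'; python3 -m pendant '[[[0,0,0,0],[0,0,0,0],[0,0,0,0],[0,0,0,0],[0,0,0,0]]]' -1 30;python3 -m pendant '[[[0,0,0,0],[0,0,0,0]]]'
```

```text
clock: 31.1
eef_pos: [457.0, -357.4, 51.9]
eef_rot: [3.141, -0.001, -3.047]
wrist_force: [-0.4, 0.2, -0.2]
finger_gap: 75.5
clock: 31.6
eef_pos: [457.3, -358.2, 53.2]
eef_rot: [-3.14, 0.001, -3.048]
wrist_force: [-0.5, 0.2, 6.6]
finger_gap: 51.6
clock: 31.8
eef_pos: [457.3, -358.2, 53.2]
eef_rot: [-3.14, 0.001, -3.048]
wrist_force: [-0.2, 1.1, 6.8]
finger_gap: 51.8
```

```bash
python3 -m pendant '[[[0,0,-5,0],[0,0,-10,0],[0,0,-15,0],[0,0,-20,0],[0,0,-24.2,0]]]'; python3 -c "
from h import *
rows((470,-100,292,.05+np.pi),(562.6,220.4,292,.05+np.pi))"
```

```text
clock: 32.3
eef_pos: [456.6, -357.7, 297.1]
eef_rot: [-3.14, 0.001, -3.048]
wrist_force: [0.7, -0.5, -1.5]
finger_gap: 51.7
at [ 456.6 -357.7  297.1] yaw -3.048 gap 51.7 F [ 0.7 -0.5 -1.5] t 32.3 q1,q6 [-0.73 -2.39]
[np.float64(-3.73), np.float64(25.53), np.float64(0.51), np.float64(0.043)]
[np.float64(-15.94), np.float64(56.56), np.float64(0.51), np.float64(0.043)]
```

```bash
python3 -m pendant '[[[-0.7,5,0.3,0],[-1.4,10,0.3,0],[-2.2,15,0.3,0.04],[-3,20,0.3,0.04],[-3.7,25,0.3,0.04]]]'; python3 -c "
from h import *
rows((562.6,220.4,292,.05+np.pi))"
```

```text
clock: 32.8
eef_pos: [469.7, -106.4, 291.1]
eef_rot: [3.142, 0.0, -3.089]
wrist_force: [1.6, -0.1, -2.8]
finger_gap: 52.0
at [ 469.7 -106.4  291.1] yaw -3.089 gap 52.0 F [ 1.6 -0.1 -2.8] t 32.8 q1,q6 [-0.3  -1.92]
[np.float64(-11.01), np.float64(32.14), np.float64(-0.09), np.float64(0.003)]
```

```bash
python3 -m pendant '[[[-11,32,0,0],[-11,32,0,0],[-11,32,0,0],[-11,32,0,0],[-11,32,0,0]]]';python3 -m pendant '[[[-3.1,8.5,0,0],[-3.1,8.5,0,0],[-3.1,8.5,0,0],[-3.1,8.5,0,0]]]'; python3 -c "
from h import *
rows((562.6,220.4,200,.05+np.pi))"
```

```text
clock: 33.3
eef_pos: [538.7, 134.2, 291.2]
eef_rot: [-3.142, 0.0, -3.088]
wrist_force: [1.1, -0.6, -2.2]
finger_gap: 51.6
clock: 33.7
eef_pos: [564.9, 219.1, 290.4]
eef_rot: [-3.141, -0.001, -3.087]
wrist_force: [0.6, -1.5, -2.0]
finger_gap: 51.9
at [564.9 219.1 290.4] yaw -3.087 gap 51.9 F [ 0.6 -1.5 -2. ] t 33.7 q1,q6 [ 0.31 -1.32]
[np.float64(0.23), np.float64(0.15), np.float64(9.04), np.float64(0.005)]
```

```bash
python3 -m pendant '[[[0.2,0.1,1.5,0],[0.2,0.1,3,0],[0.2,0.1,4,0],[0.2,0.1,5,0],[0.2,0.1,6,0]]]'; python3 -m pendant '[[[0,0,1,0],[0,0,2,0],[0,0,3,0],[0,0,3.2,0],[0,0,3.2,0]]]'; python3 -m pendant '[[[0,0,0,0],[0,0,0,0],[0,0,0,0],[0,0,0,0],[0,0,0,0]]]' 0.6;  python3 -c "
from h import *
c=cams.camera('wrist');save(c,'w21.png')"
```

```text
clock: 34.2
eef_pos: [563.4, 219.1, 231.3]
eef_rot: [3.141, 0.001, -3.089]
wrist_force: [-1.8, 0.6, 0.7]
finger_gap: 51.6
clock: 34.7
eef_pos: [562.9, 219.5, 198.4]
eef_rot: [-3.141, -0.001, -3.088]
wrist_force: [-1.7, 0.4, -1.2]
finger_gap: 52.0
clock: 35.2
eef_pos: [563.4, 219.6, 199.5]
eef_rot: [3.141, 0.001, -3.088]
wrist_force: [-0.6, -0.6, 1.6]
finger_gap: 75.0
```

View pics/w21.png

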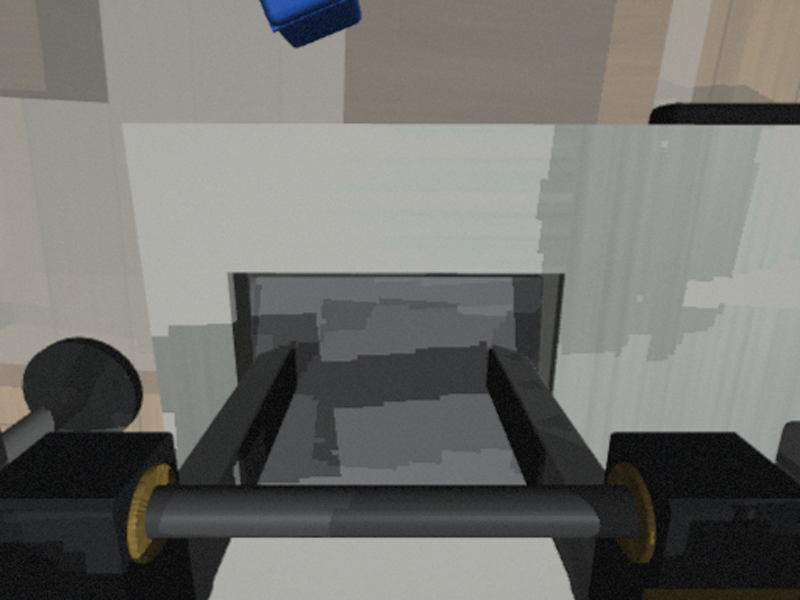

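All four are in. Lift, check, then go back to the pin.

```bash
python3 -m pendant '[[[0,0,-4,0],[0,0,-8,0],[0,0,-12,0],[0,0,-16,0],[0,0,-19.5,0]]]'; python3 -c "
from h import *
for n in ('top','scene','wrist'):
    c=cams.camera(n);save(c,n+'22.png')
rows((500,20,395,2.94),(645,-201.2,395,2.94))"
```

```text
clock: 35.75
eef_pos: [562.9, 219.5, 396.2]
eef_rot: [3.141, 0.001, -3.088]
wrist_force: [0.4, -0.6, 0.4]
finger_gap: 75.3
at [563.4 219.6 395.8] yaw -3.088 gap 75.4 F [ 0.9 -0.2 -0.4] t 35.9 q1,q6 [ 0.31 -1.31]
[np.float64(7.4), np.float64(-19.6), np.float64(0.08), np.float64(0.255)]
[np.float64(-5.9), np.float64(-42.46), np.float64(0.08), np.float64(0.255)]
```

View pics/top22.png

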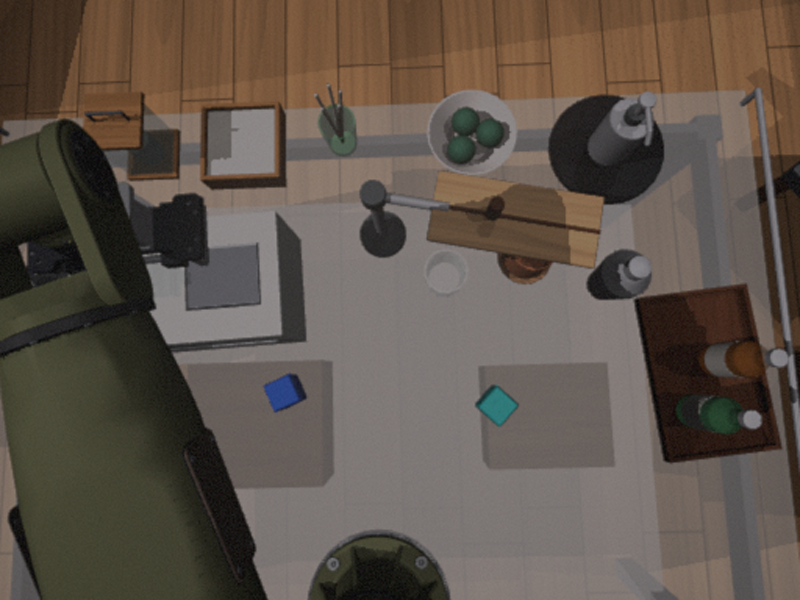

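View pics/wrist22.png

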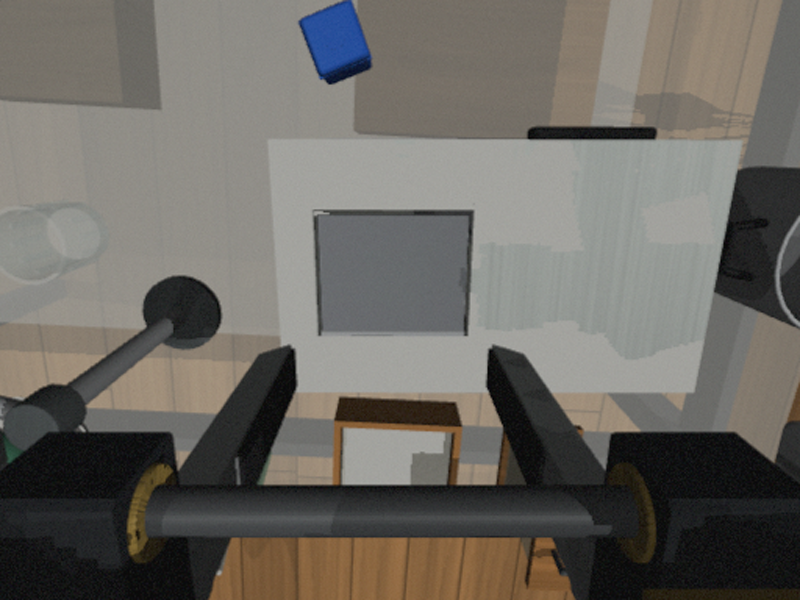

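No steel blocks are left on the trolley, the flap is shut, and the mug, tumbler and shaker haven't moved. Returning to the pin.

```bash
python3 -m pendant '[[[-5.9,-42.4,0,0.05],[-5.9,-42.4,0,0.1],[-5.9,-42.4,0,0.15],[-5.9,-42.4,0,0.2],[-5.9,-42.4,0,0.255]]]'; python3 -c "
from h import *
rows((645,-201.2,395,2.94))"
```

```text
clock: 36.4
eef_pos: [610.7, -27.9, 392.5]
eef_rot: [-3.141, -0.002, 2.938]
wrist_force: [0.1, 0.9, 0.7]
finger_gap: 75.5
at [610.7 -27.9 392.5] yaw 2.938 gap 75.5 F [0.1 0.9 0.7] t 36.4 q1,q6 [-0.11 -1.47]
[np.float64(-6.87), np.float64(-16.28), np.float64(-0.25), np.float64(-0.002)]
```

```bash
python3 -m pendant '[[[-6.9,-16.2,0,0],[-6.9,-16.2,0,0],[-6.9,-16.2,0,0],[-6.9,-16.2,0,0],[-6.9,-16.2,0,0]]]'; python3 -c "
from h import *
rows((644.8,-201.2,274.5,2.94))
c=cams.camera('wrist');save(c,'w23.png');print(proj(c,[644.8,-201.2,306])/.64)"
```

```text
clock: 36.9
eef_pos: [645.9, -201.9, 390.7]
eef_rot: [3.141, -0.004, 2.936]
wrist_force: [0.3, 0.1, 0.7]
finger_gap: 75.2
at [ 645.9 -201.9  390.7] yaw 2.936 gap 75.2 F [0.3 0.1 0.7] t 36.9 q1,q6 [-0.36 -1.72]
[np.float64(0.12), np.float64(0.05), np.float64(11.62), np.float64(-0.004)]
[392.19443454 308.74853026]
```

View pics/w23.png

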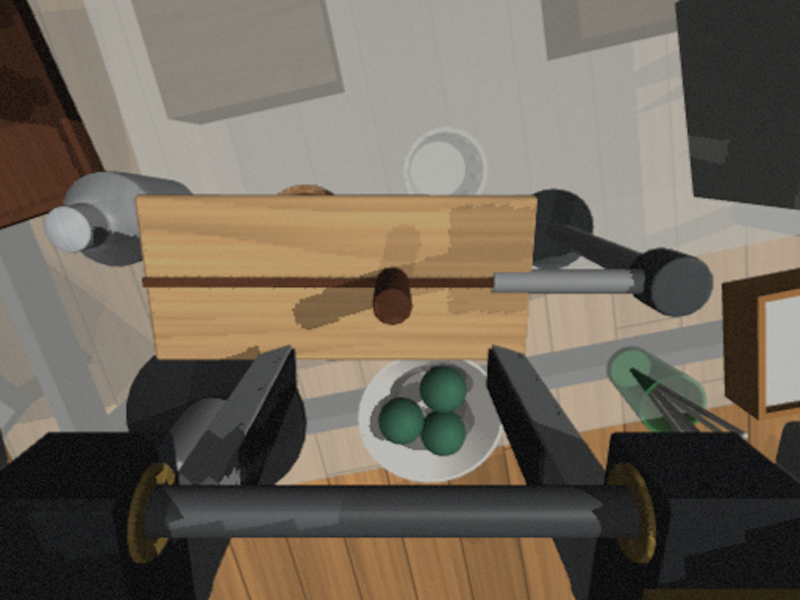

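```bash
python3 -m pendant '[[[0.1,0,5,0],[0.1,0,10,0],[0.1,0,11.6,0],[0.1,0,11.6,0]]]';  python3 -m pendant '[[[0,0,0,0],[0,0,0,0],[0,0,0,0],[0,0,0,0],[0,0,0,0]]]' -1 20; python3 -m pendant '[[[0,0,0,0],[0,0,0,0],[0,0,0,0],[0,0,0,0],[0,0,0,0]]]'; python3 -c "
from h import *
s=manip.read_state();e=s['eef_pos'][:2]-HUB;th=np.arctan2(e[1],e[0])%(2*np.pi)-np.pi;print(np.hypot(*e),th)
rows(*[pin(th-.115*k,275) for k in range(7)])"
```

```text
clock: 37.35
eef_pos: [644.1, -196.3, 274.8]
eef_rot: [3.141, -0.005, 2.942]
wrist_force: [0.2, -0.5, 1.0]
finger_gap: 74.6
clock: 37.85
eef_pos: [645.0, -198.2, 278.4]
eef_rot: [-3.142, 0.0, 2.94]
wrist_force: [-0.2, -0.5, -0.1]
finger_gap: 38.7
clock: 38.35
eef_pos: [644.4, -201.2, 278.1]
eef_rot: [-3.138, 0.0, 2.937]
wrist_force: [-2.7, -15.8, -0.3]
finger_gap: 21.9
180.0119371828992 1.3688032814030562
at [ 644.4 -201.2  278.1] yaw 2.937 gap 21.9 F [ -2.7 -15.8  -0.3] t 38.4 q1,q6 [-0.36 -1.72]
[np.float64(0.0), np.float64(0.0), np.float64(0.31), np.float64(-0.002)]
[np.float64(2.07), np.float64(0.12), np.float64(0.31), np.float64(0.113)]
[np.float64(4.1), np.float64(0.47), np.float64(0.31), np.float64(0.228)]
[np.float64(6.09), np.float64(1.05), np.float64(0.31), np.float64(0.343)]
[np.float64(8.0), np.float64(1.85), np.float64(0.31), np.float64(0.458)]
[np.float64(9.8), np.float64(2.87), np.float64(0.31), np.float64(0.573)]
[np.float64(11.47), np.float64(4.09), np.float64(0.31), np.float64(0.688)]
```

```bash
python3 -m pendant '[[[2.1,-0.1,0,0.115],[4.1,0.2,0,0.23],[6.1,0.8,0,0.345],[8,1.6,0,0.46],[9.8,2.6,0,0.575]]]'; python3 -c "
from h import *
s=manip.read_state();e=s['eef_pos'][:2]-HUB;th=np.arctan2(e[1],e[0])%(2*np.pi)-np.pi;print(np.hypot(*e),th)
rows(*[pin(th-.115*k,278) for k in range(7)])"
```

```text
clock: 38.85
eef_pos: [553.7, -152.7, 277.8]
eef_rot: [3.141, 0.0, 2.36]
wrist_force: [12.0, 6.5, -2.3]
finger_gap: 21.5
180.09480824223215 0.7899243671084943
at [ 553.7 -152.7  277.8] yaw 2.36 gap 21.5 F [12.   6.5 -2.3] t 38.9 q1,q6 [-0.33 -1.12]
[np.float64(0.0), np.float64(0.01), np.float64(-0.02), np.float64(-0.001)]
[np.float64(2.07), np.float64(0.13), np.float64(-0.02), np.float64(0.114)]
[np.float64(4.1), np.float64(0.48), np.float64(-0.02), np.float64(0.229)]
[np.float64(6.09), np.float64(1.06), np.float64(-0.02), np.float64(0.344)]
[np.float64(7.99), np.float64(1.87), np.float64(-0.02), np.float64(0.459)]
[np.float64(9.79), np.float64(2.9), np.float64(-0.02), np.float64(0.574)]
[np.float64(11.46), np.float64(4.12), np.float64(-0.02), np.float64(0.689)]
```

```bash
python3 -m pendant '[[[2.1,0.3,0,0.115],[4.1,0.65,0,0.23],[6.1,1.25,0,0.345],[8,2.05,0,0.46],[9.8,3.1,0,0.575]]]'; python3 -c "
from h import *
s=manip.read_state();e=s['eef_pos'][:2]-HUB;th=np.arctan2(e[1],e[0])%(2*np.pi)-np.pi;print(np.hypot(*e),th)
rows(*[pin(th-.115*k,278) for k in range(1)])"
```

```text
clock: 39.35
eef_pos: [504.5, -62.4, 277.7]
eef_rot: [-3.139, 0.0, 1.784]
wrist_force: [-1.2, -3.4, -3.6]
finger_gap: 22.0
180.0173124602546 0.2106333095208739
at [504.5 -62.4 277.7] yaw 1.784 gap 22.0 F [-1.2 -3.4 -3.6] t 39.4 q1,q6 [-0.19 -0.41]
[np.float64(-0.0), np.float64(0.0), np.float64(-0.03), np.float64(0.003)]
```

```bash
python3 -m pendant '[[[2.1,0.13,0,0.115],[4.1,0.5,0,0.23],[6.1,1.05,0,0.345],[8,1.85,0,0.46],[9.8,2.9,0,0.575]]]'; python3 -c "
from h import *
s=manip.read_state();e=s['eef_pos'][:2]-HUB;th=np.arctan2(e[1],e[0])%(2*np.pi)-np.pi;print(np.hypot(*e),th)
rows(*[pin(th-.115*k,278) for k in range(1)])"; python3 -m pendant '[[[2.1,0.13,0,0.115],[4.1,0.5,0,0.23],[6.1,1.05,0,0.345],[8,1.85,0,0.46],[9.8,2.9,0,0.575]]]'; python3 -c "
from h import *
s=manip.read_state();e=s['eef_pos'][:2]-HUB;th=np.arctan2(e[1],e[0])%(2*np.pi)-np.pi;print(np.hypot(*e),th)
rows(pin(th,278),pin(-1.06,278),pin(-1.162,278))"
```

```text
clock: 39.85
eef_pos: [512.6, 40.2, 277.7]
eef_rot: [-3.141, 0.001, 1.21]
wrist_force: [8.3, -5.9, -6.2]
finger_gap: 21.5
180.00038034003836 -0.36922984946807125
at [512.6  40.2 277.7] yaw 1.21 gap 21.5 F [ 8.3 -5.9 -6.2] t 39.9 q1,q6 [0.01 0.37]
[np.float64(-0.0), np.float64(0.0), np.float64(-0.03), np.float64(0.008)]
clock: 40.35
eef_pos: [575.0, 121.0, 277.8]
eef_rot: [3.14, 0.001, 0.634]
wrist_force: [5.6, -14.2, -2.1]
finger_gap: 21.5
179.9566233018026 -0.9445212823337323
at [575.  121.  277.8] yaw 0.634 gap 21.5 F [  5.6 -14.2  -2.1] t 40.4 q1,q6 [0.15 1.08]
[np.float64(0.0), np.float64(-0.0), np.float64(-0.02), np.float64(0.008)]
[np.float64(2.07), np.float64(0.13), np.float64(-0.02), np.float64(0.124)]
[np.float64(3.88), np.float64(0.45), np.float64(-0.02), np.float64(0.226)]
```

```bash
python3 -m pendant '[[[1.2,0.25,0,0.08],[2.5,0.35,0,0.15],[3.9,0.68,0,0.226],[3.9,0.68,0,0.226],[3.9,0.68,0,0.226]]]'; python3 -c "
from h import *
s=manip.read_state();e=s['eef_pos'][:2]-HUB;th=np.arctan2(e[1],e[0])%(2*np.pi)-np.pi;print(np.hypot(*e),th)
rows(pin(th,278),pin(-1.162,278))"
```

```text
clock: 40.85
eef_pos: [609.6, 140.5, 277.7]
eef_rot: [-3.14, -0.0, 0.415]
wrist_force: [-2.1, 7.5, -1.5]
finger_gap: 21.6
179.9068425716372 -1.165636340556232
at [609.6 140.5 277.7] yaw 0.415 gap 21.6 F [-2.1  7.5 -1.5] t 40.9 q1,q6 [0.17 1.32]
[np.float64(0.0), np.float64(-0.01), np.float64(-0.03), np.float64(0.01)]
[np.float64(-0.07), np.float64(-0.01), np.float64(-0.03), np.float64(0.006)]
```

Angle -1.165 against a target of -1.162. Releasing, lifting and backing off.

```bash
python3 -m pendant '[[[0,0,0,0],[0,0,0,0],[0,0,0,0],[0,0,0,0],[0,0,0,0]]]' 0.2; python3 -m pendant '[[[0,0,-4,0],[0,0,-8,0],[0,0,-12,0],[0,0,-12,0]]]'; python3 -c "
from h import *
c=cams.camera('wrist');save(c,'w24.png')
rows((420,-100,390,1.0))"
```

```text
clock: 41.35
eef_pos: [609.6, 139.1, 278.0]
eef_rot: [3.142, -0.0, 0.414]
wrist_force: [-0.2, -0.3, -0.9]
finger_gap: 55.7
clock: 41.75
eef_pos: [610.0, 139.3, 404.0]
eef_rot: [3.139, -0.009, 0.414]
wrist_force: [0.9, 0.3, -0.5]
finger_gap: 56.3
at [609.9 139.2 400.5] yaw 0.414 gap 56.5 F [ 0.5  0.5 -0.4] t 41.8 q1,q6 [0.17 1.32]
[np.float64(-27.01), np.float64(14.26), np.float64(1.05), np.float64(-0.586)]
```

View pics/w24.png

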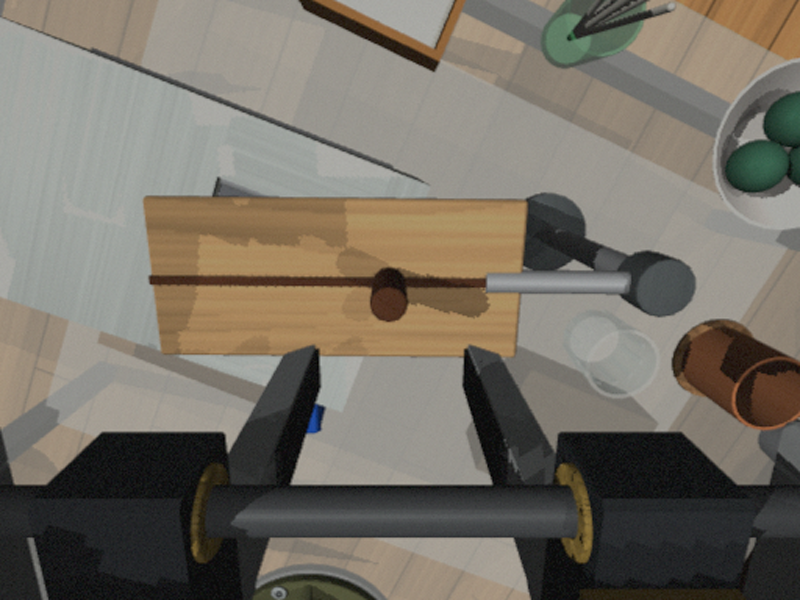

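```bash
python3 -m pendant '[[[-27,14.2,0,0],[-27,14.2,0,0],[-27,14.2,0,0],[-27,14.2,0,0],[-27,14.2,0,0]]]'; python3 -m pendant '[[[-2,1,0,0],[-4,2,0,0],[-4,2,0,0]]]'; python3 -c "
from h import *
t=cams.camera('top');save(t,'t25.png');save(t,'t25b.png',(40,110,260,260));s=cams.camera('scene');save(s,'s25.png')
rows()"
```

```text
clock: 42.3
eef_pos: [452.1, -57.4, 396.6]
eef_rot: [-3.141, 0.001, 0.414]
wrist_force: [0.2, -0.4, 1.1]
finger_gap: 56.6
clock: 42.6
eef_pos: [424.1, -92.0, 397.3]
eef_rot: [-3.141, 0.001, 0.412]
wrist_force: [0.1, 0.3, 0.3]
finger_gap: 56.7
at [425.3 -90.7 397.3] yaw 0.413 gap 56.3 F [0.4 0.2 0.3] t 42.7 q1,q6 [-0.29  0.86]
```

View pics/t25b.png

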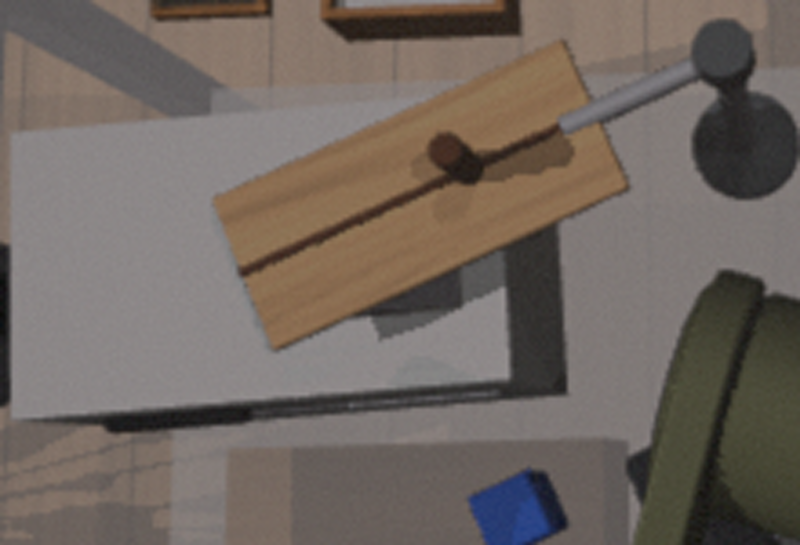

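View pics/s25.png

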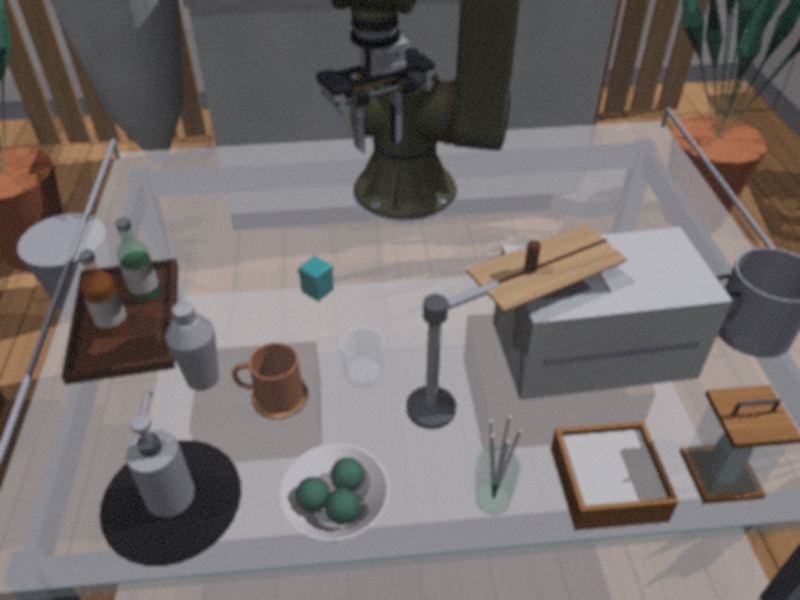

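View pics/t25.png

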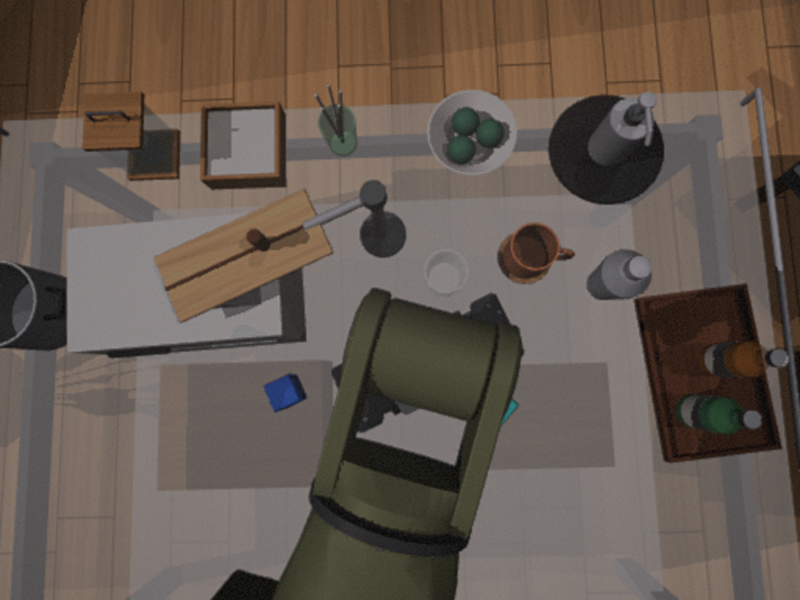

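```bash
python3 -c "
from h import *
t=cams.camera('top');f=lambda u,v:plane(t,(40+u*.275,110+v*.275),254)[:2]
e=f(242,271);a=f(563,126);hub=f(723,48);print(e,a)
th=lambda d:np.arctan2(d[1],d[0])-np.pi
print('line',th(e-a),'hub-end',th(e-HUB),'target',th(np.array([573.5,221.5])-HUB),th(np.array([574.6,221])-HUB))"
```

```text
[548.0174233  287.21338715] [635.33396213  79.97004645]
line -1.172043623093101 hub-end -1.169259935827258 target -1.1609659468528517 -1.163991183672849
```

The pictures and the arm reading agree to within about 0.01 rad. Handing in.

```bash
python3 -c "
from h import *
print(manip.sign_off())"
```

```text
the job is handed in; nothing more can be done
None
```

I swung the shade over the mug and let go, then pushed all four steel blocks through the flap. Last, I swung the shade back over the flap, let go and handed the job in at about 43 s. Only four blocks were on the trolley; I left the blue and turquoise look-alikes alone. One block was knocked aside partway through, so I measured it again before picking it up.

**Last checks**
- **Shade over the mug:** the arm read 1.37 rad and the picture about 1.366, against a target of 1.37.
- **Shade over the flap:** the arm read −1.166 rad before release and the picture afterwards −1.169 to −1.172. The target was −1.161 to −1.164, so these agree to about 0.01 rad.
- **Blocks and flap:** no steel block was left on the trolley. The flap was seen shut after the last block, before the shade covered most of it.
- **Mug, tumbler and shaker:** they looked unmoved in the final pictures.

The highest force I read was about 19 N, at the wrist, while gripping the pin. None of my checks failed.

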